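# Change over the culture flasks in an incubating shaker

## Robot

A 7-joint arm with a two-finger parallel gripper is mounted at the origin on the work surface. World frame = base frame: x ahead of the robot, y to its left, z up, the work surface at z = 0. Lengths are in m, angles in rad, forces in N, time in s.
With the tool pointing down it reaches from about 0.4 to 0.875 m from the base axis. Payload 4.4 kg.
Tool frame: the origin (TCP) lies between the finger pads; the fingertips stand 11 mm ahead of it and the grasp point (between the pads) lies 8 mm behind it; z points along the fingers, y is the direction in which the jaws open and shut (so a half turn about z gives the same grasp; the last joint's range is limited). The gripper opens to 85 mm and grips with 20 to 120 N. Pads are 22 mm wide; open, the fingers measure 114 mm over their backs; the gripper's body (76 mm by 85 mm) begins 54 mm behind the grasp point. The pads swing forward as they close: fully open they stand 13 mm farther back than shut.
Start: joints at [1.044, 0.628, 0.038, 1.517, -0.027, 0.996, -0.02], TCP at [0.289, -0.582, 0.242] pointing down, gripper open.
Joint ranges: [-3.06, 3.06], [-0.37, 2.12], [-1.25, 1.32], [0.18, 2.47], [-1.1, 4.24], [0.23, 1.98], [-2.94, 2.94]. Speed limits (rad/s): [2.57, 2.57, 3.14, 3.14, 3.14, 3.14, 3.14].

## Interface

Orientations are given as [roll, pitch, yaw] about the fixed x, y, z axes, in that order (R = Rz(yaw) Ry(pitch) Rx(roll)).
In Python, from rig import env gives the robot as it stands. The module is installed in compiled form; this text tells all that it offers.
- The arm moves only by the shell command python3 -m creep 'ROWS' [FORCE]. ROWS is JSON, one flat list of numbers, 7 for each row, row after row: the shift along the world's x, y, z in cm, then the turn, a rotation vector about the world's x, y, z in rad, then the closure in counts, from 0 (fully open) to 255 (shut). A call has 1 to 20 rows; each row shifts and turns the commanded pose from where the row before left it; what a row does not reach is not made up. A row lasts 1/12 s, in which the tool goes at most 41.7 mm and 7.16 degrees, less where a joint would pass 70% of its speed; a pose out of reach is approached as far as the arm can. A call is refused whole if a number of a shift passes 4.17 or a number of a turn 0.125, either way. A call with a gripper value outside its range is refused whole. The fingers move at their own pace and stop on an object; FORCE is the grip in N (left out, the last holds). Time passes only in rows, so rows that do not move let the fingers close. It gives the time, the measured TCP pose, the force and the opening at its end, in the units of the state.
- env.get_state(): the state, without advancing time (a new reading comes with each control period).
- env.read_camera(name): name is "side" or "top"; returns (picture, depth): 420x560x3 uint8, red, green, blue; 420x560 float32, m along the optical axis (not along the pixel's ray), 0 where there is no reading.
- env.camera_params(name): a dict with "vfov" (degrees; the focal length in pixels is half the picture's height over the tangent of half this angle, whatever the lens; pixels are square), "cx", "cy" (the principal point, pixels), "position" and "attitude" of the camera in the world. Camera axes: x right, y up, looking along -z (the intrinsics and any distortion apply to the point x, -y, -z); pixel columns grow to the right and rows downward; lengths in m; the calibration is good to about 2 mm. A picture is of the moment at which its call begins. camera_params takes no time and is no camera call.
- env.job_done(): hands the job in, once; it reports no verdict.
Trained networks look in the newest picture that a camera, given by its name, has taken for a name from the list of things; names that differ only in an ending like _2 or _b are one class to them, and where a whole thing is asked for, a point or a joint stands for the part that bears it (a point fixed in the world has none). Each returns a list of dicts, best first, with "p" (0 to 1); they miss things now and then, are a little off and sometimes report something else, mostly with a low value. They report only what shows in the picture. A call takes as long as a camera call.
- env.boxes_of(camera, target): "at" ([column, row] as shares, 0 to 1, of the picture: columns of its width, rows of its height, amid what is visible of it).
- env.masks_of(camera, target): "mask" (420x560 bool, what is visible of it) and "at" ([column, row] as shares, 0 to 1, of the picture: columns of its width, rows of its height, amid what is visible of it).
The state is a dict: "clock": time; "joint_positions": joint angles; "qvel": joint speeds; "effort": joint torques, N m; "tool_pos": TCP position; "ee_rot": TCP orientation; "ft_force": force on the tool from outside, world axes, zero at the start; "moment": the same for the moment, N m; "width": finger opening in m.
Only numpy, scipy, OpenCV 4.12 (cv2) and the standard library are available. Lean on these libraries where they do the work, as an engineer would, in place of code of your own. Each camera call takes 0.05 s, during which the arm holds its last target.

## Task

Change over the flasks in the incubating shaker: lift its clear hood all the way back and set it gently on its stop, move every red-capped (finished) flask to the green tray to lie flat inside it, and lay every blue-capped flask from the grey tray flat and lengthwise in a free bay of the platform, one to a bay, leaving any yellow-capped flask in its bay. Then lower the hood gently until it is fully shut, without letting it drop at either end, and after that press the green start button fully down and let it go. Do not press the button while the hood is open, do not lift a yellow-capped flask, and leave the bottle and the tube rack where they are.

Things in the scene. Friction and masses are not known exactly. Their poses are not given: they have to be found in the camera images.
- shaker: the incubating shaker, fixed, white housing 280 x 400 mm (x, y) with a flat top deck 95 mm high; origin at the centre of its underside, x toward its rear, y to its left seen from the robot. The dark platform mat lies on it, centred 30 mm behind the origin, 150 x 348 mm, its top 100 mm above the bench, divided by ridges 4 mm wide and 4 mm high into four bays side by side along y, each 82 mm wide and 142 mm long inside
- bay0 (a point): centre of the floor of bay 0 (bay 0 is the leftmost, +y; pitch 86 mm), 100 mm above the bench; axes as the shaker
- bay1 (a point): centre of the floor of bay 1 (bay 0 is the leftmost, +y; pitch 86 mm), 100 mm above the bench; axes as the shaker
- bay2 (a point): centre of the floor of bay 2 (bay 0 is the leftmost, +y; pitch 86 mm), 100 mm above the bench; axes as the shaker
- bay3 (a point): centre of the floor of bay 3 (bay 0 is the leftmost, +y; pitch 86 mm), 100 mm above the bench; axes as the shaker
- hood (a joint): angle of the clear hood about its hinge along the rear of the shaker, rad: 0 = fully shut, 1.55 = fully open, leaning back on its stop, grows as the front edge rises. The hood (0.55 kg, 170 mm deep, 376 mm wide, its roof 69 mm above the hinge axis) has a free hinge: left alone it falls shut below about 1.1 rad and falls open onto its stop above that, hard; fully open it stays. The hood and handle together reach 223 mm from the hinge axis
- hood_hinge (a point): middle of the hinge axis (which runs along the shaker's y), 115 mm behind the shaker's origin, 108 mm above the bench; it turns with the hood
- hood_handle (a point): centre of the hood's handle: a blue round bar 12 mm thick, 130 mm long, parallel to the hinge, held 42 mm out from the hood's front wall; shut, it is 212 mm in front of the hinge axis and 48 mm above it, with 55 mm of free space under it to the deck and 36 mm between bar and hood; it moves with the hood, on a circle of 217 mm about the hinge axis
- start (a joint): travel of the green start button, m: 0 = out, 0.006 = fully pressed; springs back, 5 N to press fully
- start_top (a point): centre of the top face of the green start button (26 mm across, in a black collar 42 mm across), on the deck in front of the hood, to the right of the handle; pressed downward
- tray_in: shallow grey tray, fixed, 300 x 170 mm (x, y), floor 4 mm thick, lip 4 mm above the floor, where the new flasks wait; origin at the centre of its underside. It stands on either side of the shaker
- tray_out: shallow green tray of the same size (floor 4 mm, lip 8 mm above the bench), fixed, for the finished flasks; origin at the centre of its underside; on the other side of the shaker
- new1_mid (a point): blue-capped flask, new, at the start lying across the grey tray (along its y, cap to +y): clear rectangular flask lying flat, body 70 x 48 x 30 mm (x, y, z), with a neck and screw cap (27 mm across) sticking out 26 mm from the end of the body, 96 mm long in all; 55 g. This point is the centre of the 70 x 48 x 30 body, 15 mm above its underside; x points along the flask toward the cap, z up. May be absent
- new2_mid (a point): blue-capped flask, new, at the start lying across the grey tray (along its y, cap to +y); size, point and axes as new1_mid. May be absent
- new3_mid (a point): blue-capped flask, new, at the start lying across the grey tray (along its y, cap to +y); size, point and axes as new1_mid. May be absent
- done1_mid (a point): red-capped flask, finished, at the start in one of the bays, cap toward the robot; size, point and axes as new1_mid. May be absent
- done2_mid (a point): red-capped flask, finished, at the start in one of the bays, cap toward the robot; size, point and axes as new1_mid. May be absent
- done3_mid (a point): red-capped flask, finished, at the start in one of the bays, cap toward the robot; size, point and axes as new1_mid. May be absent
- keep1_mid (a point): yellow-capped flask, still running, in one of the bays, cap toward the robot; it stays there; size, point and axes as new1_mid. May be absent
- bottle: glass bottle with a blue cap, 70 mm across, 140 mm tall, standing loose; origin at the centre of its underside; leave alone
- tube_rack: orange rack of tubes, 70 x 120 mm, 91 mm tall, loose; origin at the centre of its underside; leave alone

How it is judged:
On the way, in this order (a step that is already met when the one before it is completed fails the run):
1. the hood is fully open, leaning on its stop (value of joint hood above 1.51 rad), for 0.3 s.
2. with the hood open, all red-capped flasks lie flat in the green tray, and all blue-capped and yellow-capped flasks lie flat in the bays, one to a bay (value of joint hood above 1.4 rad and z of each of new1_mid, new2_mid, new3_mid, keep1_mid in the frame of shaker below 0.121 m and angle between each of new1_mid, new2_mid, new3_mid, keep1_mid, done1_mid, done2_mid, done3_mid's own z axis and vertical below 0.08 rad and linear speed of each of new1, new2, new3, keep1, done1, done2, done3 below 0.03 m/s and angle between the x axis of each of new1_mid, new2_mid, new3_mid, keep1_mid and the x axis of shaker, either way round below 0.35 rad and ((x of new1_mid in the frame of bay0 between -0.02 and 0.02 m and y of new1_mid in the frame of bay0 between -0.022 and 0.022 m) or (x of new1_mid in the frame of bay1 between -0.02 and 0.02 m and y of new1_mid in the frame of bay1 between -0.022 and 0.022 m) or (x of new1_mid in the frame of bay2 between -0.02 and 0.02 m and y of new1_mid in the frame of bay2 between -0.022 and 0.022 m) or (x of new1_mid in the frame of bay3 between -0.02 and 0.02 m and y of new1_mid in the frame of bay3 between -0.022 and 0.022 m)) and ((x of new2_mid in the frame of bay0 between -0.02 and 0.02 m and y of new2_mid in the frame of bay0 between -0.022 and 0.022 m) or (x of new2_mid in the frame of bay1 between -0.02 and 0.02 m and y of new2_mid in the frame of bay1 between -0.022 and 0.022 m) or (x of new2_mid in the frame of bay2 between -0.02 and 0.02 m and y of new2_mid in the frame of bay2 between -0.022 and 0.022 m) or (x of new2_mid in the frame of bay3 between -0.02 and 0.02 m and y of new2_mid in the frame of bay3 between -0.022 and 0.022 m)) and ((x of new3_mid in the frame of bay0 between -0.02 and 0.02 m and y of new3_mid in the frame of bay0 between -0.022 and 0.022 m) or (x of new3_mid in the frame of bay1 between -0.02 and 0.02 m and y of new3_mid in the frame of bay1 between -0.022 and 0.022 m) or (x of new3_mid in the frame of bay2 between -0.02 and 0.02 m and y of new3_mid in the frame of bay2 between -0.022 and 0.022 m) or (x of new3_mid in the frame of bay3 between -0.02 and 0.02 m and y of new3_mid in the frame of bay3 between -0.022 and 0.022 m)) and ((x of keep1_mid in the frame of bay0 between -0.02 and 0.02 m and y of keep1_mid in the frame of bay0 between -0.022 and 0.022 m) or (x of keep1_mid in the frame of bay1 between -0.02 and 0.02 m and y of keep1_mid in the frame of bay1 between -0.022 and 0.022 m) or (x of keep1_mid in the frame of bay2 between -0.02 and 0.02 m and y of keep1_mid in the frame of bay2 between -0.022 and 0.022 m) or (x of keep1_mid in the frame of bay3 between -0.02 and 0.02 m and y of keep1_mid in the frame of bay3 between -0.022 and 0.022 m)) and x of done1_mid in the frame of tray_out between -0.125 and 0.125 m and y of done1_mid in the frame of tray_out between -0.06 and 0.06 m and z of each of done1_mid, done2_mid, done3_mid in the frame of tray_out below 0.025 m and x of done2_mid in the frame of tray_out between -0.125 and 0.125 m and y of done2_mid in the frame of tray_out between -0.06 and 0.06 m and x of done3_mid in the frame of tray_out between -0.125 and 0.125 m and y of done3_mid in the frame of tray_out between -0.06 and 0.06 m), for 0.2 s.
3. the hood is fully shut (value of joint hood below 0.025 rad), for 0.3 s.
4. with the hood shut the start button is pressed fully down (value of joint hood below 0.03 rad and value of joint start above 0.0048 m), for 0.04 s.
At the end, for the whole second after the job is handed in: Hood fully shut (0.025 rad), button out. Red-capped flasks flat in the green tray (centre within 125 x 60 mm of its centre); blue and yellow ones flat in a bay each (centre within 20 mm along, 22 mm across, lengthwise within 0.35 rad, cap either way). All at rest (value of joint hood below 0.025 rad and value of joint start below 0.002 m and z of each of new1_mid, new2_mid, new3_mid, keep1_mid in the frame of shaker below 0.121 m and angle between each of new1_mid, new2_mid, new3_mid, keep1_mid, done1_mid, done2_mid, done3_mid's own z axis and vertical below 0.08 rad and linear speed of each of new1, new2, new3, keep1, done1, done2, done3 below 0.03 m/s and angle between the x axis of each of new1_mid, new2_mid, new3_mid, keep1_mid and the x axis of shaker, either way round below 0.35 rad and ((x of new1_mid in the frame of bay0 between -0.02 and 0.02 m and y of new1_mid in the frame of bay0 between -0.022 and 0.022 m) or (x of new1_mid in the frame of bay1 between -0.02 and 0.02 m and y of new1_mid in the frame of bay1 between -0.022 and 0.022 m) or (x of new1_mid in the frame of bay2 between -0.02 and 0.02 m and y of new1_mid in the frame of bay2 between -0.022 and 0.022 m) or (x of new1_mid in the frame of bay3 between -0.02 and 0.02 m and y of new1_mid in the frame of bay3 between -0.022 and 0.022 m)) and ((x of new2_mid in the frame of bay0 between -0.02 and 0.02 m and y of new2_mid in the frame of bay0 between -0.022 and 0.022 m) or (x of new2_mid in the frame of bay1 between -0.02 and 0.02 m and y of new2_mid in the frame of bay1 between -0.022 and 0.022 m) or (x of new2_mid in the frame of bay2 between -0.02 and 0.02 m and y of new2_mid in the frame of bay2 between -0.022 and 0.022 m) or (x of new2_mid in the frame of bay3 between -0.02 and 0.02 m and y of new2_mid in the frame of bay3 between -0.022 and 0.022 m)) and ((x of new3_mid in the frame of bay0 between -0.02 and 0.02 m and y of new3_mid in the frame of bay0 between -0.022 and 0.022 m) or (x of new3_mid in the frame of bay1 between -0.02 and 0.02 m and y of new3_mid in the frame of bay1 between -0.022 and 0.022 m) or (x of new3_mid in the frame of bay2 between -0.02 and 0.02 m and y of new3_mid in the frame of bay2 between -0.022 and 0.022 m) or (x of new3_mid in the frame of bay3 between -0.02 and 0.02 m and y of new3_mid in the frame of bay3 between -0.022 and 0.022 m)) and ((x of keep1_mid in the frame of bay0 between -0.02 and 0.02 m and y of keep1_mid in the frame of bay0 between -0.022 and 0.022 m) or (x of keep1_mid in the frame of bay1 between -0.02 and 0.02 m and y of keep1_mid in the frame of bay1 between -0.022 and 0.022 m) or (x of keep1_mid in the frame of bay2 between -0.02 and 0.02 m and y of keep1_mid in the frame of bay2 between -0.022 and 0.022 m) or (x of keep1_mid in the frame of bay3 between -0.02 and 0.02 m and y of keep1_mid in the frame of bay3 between -0.022 and 0.022 m)) and x of done1_mid in the frame of tray_out between -0.125 and 0.125 m and y of done1_mid in the frame of tray_out between -0.06 and 0.06 m and z of each of done1_mid, done2_mid, done3_mid in the frame of tray_out below 0.025 m and x of done2_mid in the frame of tray_out between -0.125 and 0.125 m and y of done2_mid in the frame of tray_out between -0.06 and 0.06 m and x of done3_mid in the frame of tray_out between -0.125 and 0.125 m and y of done3_mid in the frame of tray_out between -0.06 and 0.06 m); the robot touches nothing.
It fails at once if the hood is dropped or slammed shut (over 1.8 rad/s within the last 0.05 rad) (value of joint hood below 0.05 rad and velocity of joint hood below -1.8 rad/s).
It fails at once if the hood is thrown onto its open stop (over 1.1 rad/s within the last 0.05 rad) (value of joint hood above 1.5 rad and velocity of joint hood above 1.1 rad/s).
It fails at once if the start button is pressed while the hood is open (value of joint hood above 0.06 rad and value of joint start above 0.004 m).
It fails at once if a yellow-capped flask is lifted off the platform (height (world z) of keep1_mid above 0.15 m).
It fails at once if the bottle or tube rack is shifted by more than 30 mm or tipped ((distance of bottle from where it was at the start of the episode above 0.03 m or angle between bottle's own z axis and vertical above 0.3 rad) or (distance of tube_rack from where it was at the start of the episode above 0.03 m or angle between tube_rack's own z axis and vertical above 0.3 rad)).
Of new1, new2, new3 only 2 to 3 are there at a start; the rules pass over those that are not, and their reading is None.
Of done1, done2, done3, keep1 only 2 to 4 are there at a start; the rules pass over those that are not, and their reading is None.
At some moment in a run one of new1, new2, new3, done1, done2, done3 may be knocked a few centimetres aside while the robot is not near it.
It also fails if it takes over 210 s, if anything falls off the work surface, if the arm or the gripper's body presses on something with over 40 N, if the wrist force passes 120 N, or if a joint passes its speed limit or range.

## Working session

There is one attempt and no reset: what is moved stays moved. The work goes in short steps, Python scripts to look and compute and a shell command to move; the robot and the scene stay as the last step left them, time stands still between calls to the robot, and variables do not carry over. Pictures are saved under pics/ and viewed, and the job is handed in when it is done.

```bash
ls; mkdir -p pics; python3 - <<'E'
from rig import env
import cv2
s=env.get_state();print(s)
for c in ("side","top"):
    p=env.camera_params(c);print(c,p)
    im,d=env.read_camera(c);cv2.imwrite(f"pics/{c}0.png",im[:,:,::-1])
E
```

```text
pics
{'clock': 0.0, 'joint_positions': array([ 1.04418553,  0.62938665,  0.03842755,  1.5183757 , -0.02697795,
        0.99630131, -0.01997619]), 'qvel': array([-0.0010961 , -0.00082711,  0.00115182,  0.00011004, -0.00204096,
       -0.00049127,  0.00092749]), 'effort': array([-1.38159969e-03, -5.63395929e+01,  1.22582451e+00, -1.93438321e+01,
        1.10353858e-02,  1.07541075e-02, -3.45411661e-05]), 'tool_pos': array([ 0.28879316, -0.5816367 ,  0.24136009]), 'ee_rot': array([-3.13963972e+00,  3.81155930e-05,  4.60858122e-01]), 'ft_force': array([-0.78609907, -0.16248044,  0.11385616]), 'moment': array([-0.01079494, -0.0257444 , -0.05694484]), 'width': 0.08532397858684312}
side {'vfov': 53.86074490782777, 'cx': 278.7176124245731, 'cy': 203.38801676111757, 'position': array([0.50657907, 0.77589984, 0.79160248]), 'attitude': array([ 0.86587077, -0.02310182, -3.03604549])}
top {'vfov': 55.03502446219562, 'cx': 277.2027693680891, 'cy': 210.32741032849896, 'position': array([0.42600879, 0.01253554, 1.18294712]), 'attitude': array([ 1.25173600e-01, -6.11305593e-05, -1.58845505e+00])}
```

View pics/side0.png

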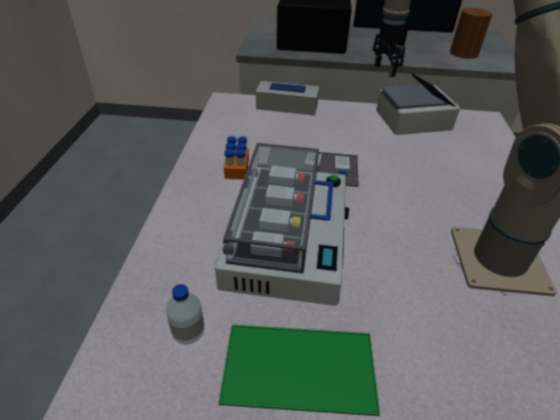

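View pics/top0.png

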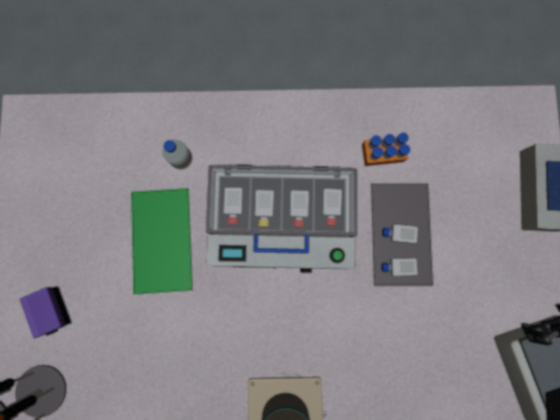

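```bash
cat > h.py <<'E'
import numpy as np, cv2
from scipy.spatial.transform import Rotation as R
from rig import env
def cam(c):
    p=env.camera_params(c); f=210/np.tan(np.radians(p['vfov'])/2)
    return p,f,R.from_euler('xyz',p['attitude']).as_matrix()
def ray(c,u,v):
    p,f,M=cam(c)
    return np.array(p['position']), M@np.array([(u-p['cx'])/f,-(v-p['cy'])/f,-1.])
def atz(c,u,v,z):
    o,d=ray(c,u,v); return o+d*(z-o[2])/d[2]
def dep(c,u,v,d):
    o,r=ray(c,u,v); return o+r*d
def cloud(c,D):
    p,f,M=cam(c); v,u=np.mgrid[0:420,0:560]
    P=np.stack([(u-p['cx'])/f,-(v-p['cy'])/f,-np.ones_like(u,float)],-1)
    W=P@M.T*D[...,None]+p['position']; W[D<=0]=np.nan
    return W
def proj(c,X):
    p,f,M=cam(c); q=M.T@(np.array(X)-p['position']); return p['cx']-f*q[0]/q[2]*1, p['cy']+f*q[1]/q[2]
def save(c,name,im):cv2.imwrite(f'pics/{name}.png',np.ascontiguousarray(im[:,:,::-1]))
E
python3 - <<'E'
from h import *
np.set_printoptions(precision=4,suppress=True)
im,D=env.read_camera("top"); W=cloud("top",D)
for t in ["shaker","tray_in","tray_out","hood_handle","start_top","hood","new1_mid","done1_mid","keep1_mid","bottle","tube_rack"]:
    for m in env.masks_of("top",t)[:5]:
        k=m['mask']; 
        if k.sum()==0: continue
        P=W[k]; P=P[~np.isnan(P[:,0])]
        rect=cv2.minAreaRect(np.argwhere(k)[:,::-1].astype(np.float32))
        print(t,round(m['p'],2),np.array(m['at'])*[560,420],k.sum(),'med',np.median(P,0),'rect',np.round(rect[0]),np.round(rect[1]),round(rect[2],1))
E
```

```text
shaker 0.56 [281.512 215.88 ] 15367 med [ 0.5371 -0.0011  0.175 ] rect [282. 218.] [152. 107.] 1.3
shaker 0.21 [280.224 199.71 ] 10796 med [ 0.5734 -0.0011  0.1762] rect [282. 210.] [151.  87.] 1.2
tray_in 0.9 [398.496 220.794] 4980 med [ 0.5201 -0.3528  0.0047] rect [402. 235.] [104.  60.] 88.2
tray_out 0.89 [158.984 241.5  ] 6031 med [0.4885 0.3505 0.0039] rect [161. 241.] [104.  60.] 87.8
hood_handle 0.55 [284.424 202.104] 11082 med [ 0.5718 -0.0014  0.1761] rect [282. 210.] [152.  88.] 1.0
start_top 0.57 [338.184 251.79 ] 66 med [ 0.4389 -0.1474  0.1169] rect [338. 255.] [8. 8.] 90.0
start_top 0.2 [280.112 216.006] 15229 med [ 0.5375 -0.0012  0.1751] rect [282. 218.] [151. 105.] 1.2
hood 0.85 [281.792 200.592] 10656 med [ 0.5735 -0.0033  0.1762] rect [282. 209.] [151.  87.] 1.1
new1_mid 0.71 [405.384 232.806] 482 med [ 0.4987 -0.3455  0.034 ] rect [400. 233.] [34. 17.] 5.7
new1_mid 0.6 [281.792 201.684] 10986 med [ 0.5722 -0.0013  0.1761] rect [282. 209.] [151.  87.] 0.9
done1_mid 0.59 [282.016 217.98 ] 15346 med [ 0.5374 -0.0014  0.175 ] rect [282. 218.] [151. 106.] 1.1
bottle 0.8 [176.904 155.19 ] 681 med [0.724  0.2831 0.0955] rect [177. 154.] [34. 24.] 45.0
tube_rack 0.66 [387.296 148.092] 1263 med [ 0.7326 -0.301   0.0712] rect [386. 149.] [30. 49.] 81.6
```

```bash
python3 - <<'E'
from h import *
np.set_printoptions(precision=4,suppress=True)
im,D=env.read_camera("top"); W=cloud("top",D)
x,y,z=W[...,0],W[...,1],W[...,2]
def rect(m,n):
    m=m.astype(np.uint8); nn,l,s,_=cv2.connectedComponentsWithStats(m)
    i=1+np.argmax(s[1:,4]); P=W[l==i][:,:2].astype(np.float32)
    r=cv2.minAreaRect(P); print(n,len(P),r, W[l==i][:,2].mean())
    return l==i
reg=(np.abs(y)<0.25)&(x>0.35)&(x<0.8)
rect((z>0.05)&reg,'all>0.05'); rect((z>0.085)&(z<0.105)&reg&(x<.5),'deck')
rect((z>0.16)&reg,'hoodroof')
b=im.astype(int); bl=(b[...,2]>b[...,0]+40)&(b[...,2]>90)&reg
rect(bl&(z>.13),'handle')
g=(b[...,1]>b[...,0]+30)&(b[...,1]>b[...,2]+30)
rect(g&(y>.2),'greentray'); rect(g&(y<0)&(y>-.25),'button')
rect((z>0.02)&(y<-.25)&(x<.57)&(y>-.45),'new')
m=(z>0.02)&(y<-.25)&(x<.57)&(y>-.45)
n,l,s,c=cv2.connectedComponentsWithStats(m.astype(np.uint8))
for i in range(1,n):
  if s[i,4]>30: P=W[l==i]; print(s[i],P.mean(0),P.min(0),P.max(0),cv2.minAreaRect(P[:,:2].astype(np.float32)))
# red/yellow
for nm,mm in (('red',(b[...,0]>b[...,1]+45)&(b[...,0]>b[...,2]+45)),('yel',(b[...,0]>b[...,2]+50)&(b[...,1]>b[...,2]+40))):
  n,l,s,c=cv2.connectedComponentsWithStats((mm&reg).astype(np.uint8))
  for i in range(1,n):
    if s[i,4]>15: print(nm,s[i,4],c[i],atz('top',*c[i],.115))
dark=(b.sum(-1)<240)&(z<.01)&(y<-.25)&(y>-.47)&(x<.68)&(x>.35)
rect(cv2.morphologyEx((dark|((z>.02)&(y<-.25)&(y>-.45)&(x<.57))).astype(np.uint8),cv2.MORPH_CLOSE,np.ones((7,7)))>0,'grey')
cv2.imwrite('pics/z1.png',cv2.resize(im[140:300,120:450,::-1],None,fx=2.4,fy=2.4,interpolation=cv2.INTER_CUBIC))
E
```

```text
all>0.05 15292 ((0.5434545278549194, -0.0005347877740859985), (0.3983484208583832, 0.2919887602329254), 87.41219329833984) 0.15162088114265795
deck 3484 ((0.45147499442100525, 0.0037640631198883057), (0.39778509736061096, 0.08445035666227341), 88.02230834960938) 0.09521098419970223
hoodroof 10500 ((0.5571569204330444, -0.0012822449207305908), (0.38039568066596985, 0.22045506536960602), 87.70378875732422) 0.17598067389217234
handle 329 ((0.47055554389953613, 0.0031139254570007324), (0.13908986747264862, 0.044417016208171844), 87.89254760742188) 0.16120739483937585
greentray 5821 ((0.4930095076560974, 0.35003966093063354), (0.29618141055107117, 0.1690540462732315), 2.7403082847595215) 0.003922317367523505
button 78 ((0.44046613574028015, -0.1465606689453125), (0.023927422240376472, 0.023843465372920036), 88.97274017333984) 0.1163968674260592
new 515 ((0.40348541736602783, -0.3340332806110382), (0.0478472039103508, 0.0962279662489891), 1.2014107704162598) 0.03355284968677853
[383 225  35  19 500] [ 0.498  -0.3446  0.0335] [ 0.4705 -0.389   0.0216] [ 0.523  -0.2928  0.0407] ((0.4993335008621216, -0.34072911739349365), (0.09650196135044098, 0.048411719501018524), 83.67499542236328)
[382 258  36  18 515] [ 0.4037 -0.3378  0.0336] [ 0.3803 -0.3824  0.0201] [ 0.428  -0.2857  0.0401] ((0.40348541736602783, -0.3340332806110382), (0.0478472039103508, 0.0962279662489891), 1.2014107704162598)
red 52 [232.3654 220.0577] [0.5364 0.1299 0.115 ]
red 50 [331.  221.5] [ 0.5279 -0.1325  0.115 ]
red 51 [298.1765 222.6471] [ 0.5264 -0.0451  0.115 ]
yel 47 [263.2553 222.5319] [0.5283 0.0478 0.115 ]
grey 565 ((0.41192135214805603, -0.3375462591648102), (0.09978176653385162, 0.044282253831624985), 73.75099182128906) nan
```

View pics/z1.png

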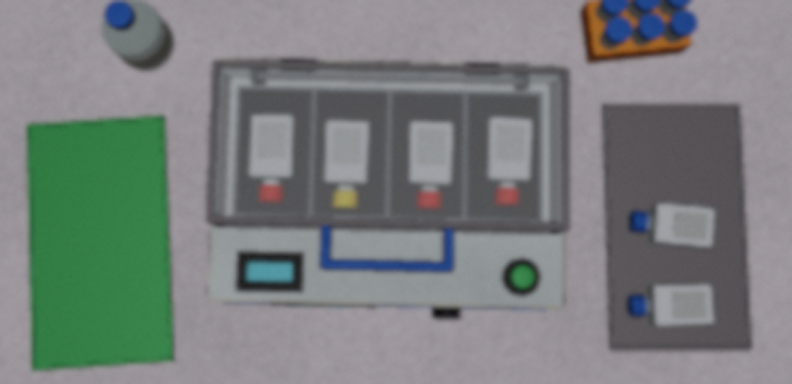

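```bash
python3 -m creep '[0.8,2.9,0.3,0,0,0.053,100, 0.8,2.9,0.3,0,0,0.053,100, 0.8,2.9,0.3,0,0,0.053,100, 0.8,2.9,0.3,0,0,0.053,100, 0.8,2.9,0.3,0,0,0.053,100, 0.8,2.9,0.3,0,0,0.053,100, 0.8,2.9,0.3,0,0,0.053,100, 0.8,2.9,0.3,0,0,0.053,100, 0.8,2.9,0.3,0,0,0.053,100, 0.8,2.9,0.3,0,0,0.053,100, 0.8,2.9,0.3,0,0,0.053,100, 0.8,2.9,0.3,0,0,0.053,100, 0.8,2.9,0.3,0,0,0.053,100, 0.8,2.9,0.3,0,0,0.053,100, 0.8,2.9,0.3,0,0,0.053,100, 0.8,2.9,0.3,0,0,0.053,100, 0.8,2.9,0.3,0,0,0.053,100, 0.8,2.9,0.3,0,0,0.053,100, 0.8,2.9,0.3,0,0,0.053,100, 0.8,2.9,0.3,0,0,0.053,100]' 30
```

```text
clock: 2.42
tool_pos: [0.4493, -0.0008, 0.3028]
ee_rot: [3.141, 0.0, 1.523]
ft_force: [0.9, -0.4, 1.2]
width: 0.0518
```

```bash
python3 - <<'E'
from h import *
b=cv2.imread('pics/top0.png')[:,:,::-1].astype(int)
bl=(b[...,2]>b[...,0]+40)&(b[...,2]>80)
for u in (262,270,280,290,300):
    r=[v for v in range(238,258) if bl[v,u]]; print(u,r,atz('top',u,np.mean(r),.156))
c=[u for u in range(245,320) if bl[249,u]];print(c[0],c[-1],atz('top',(c[0]+c[-1])/2,249.5,.156))
b=cv2.imread('pics/side0.png')[:,:,::-1].astype(int)
bl=(b[...,2]>b[...,0]+50)&(b[...,2]>80)
for v in (192,200,208):
    c=[u for u in range(310,345) if bl[v,u]]; print(v,c); print(atz('side',c[-1]-1,v,.156) if c else 0)
E
```

```text
262 [248, 249, 250, 251] [0.45575516 0.05051762 0.156     ]
270 [248, 249, 250, 251] [0.45539686 0.03022756 0.156     ]
280 [249, 250, 251, 252] [0.45242441 0.00491169 0.156     ]
290 [249, 250, 251, 252] [ 0.45197667 -0.02044321  0.156     ]
300 [249, 250, 251, 252] [ 0.45152893 -0.04579818  0.156     ]
254 308 [0.45490419 0.00232865 0.156     ]
192 [329, 330, 331]
[ 0.44993098 -0.02859754  0.156     ]
200 [328, 329, 330, 331]
[0.44958632 0.00233749 0.156     ]
208 [327, 328, 329, 330]
[0.4516012  0.03218869 0.156     ]
```

```bash
python3 -m creep '[0.1,0.1,-2.5,0,0,0.003,100, 0.1,0.1,-2.5,0,0,0.003,100, 0.1,0.1,-2.5,0,0,0,100, 0,0,-2.5,0,0,0,100, 0,0,-2.5,0,0,0,100, 0,0,-2.5,0,0,0,100, 0,0,-0.4,0,0,0,100, 0,0,0,0,0,0,100, 0,0,0,0,0,0,100]'; python3 - <<'E'
from h import *
im,D=env.read_camera("side");cv2.imwrite('pics/s1.png',cv2.resize(im[100:300,200:420,::-1],None,fx=3,fy=2.9))
E
```

```text
clock: 3.17
tool_pos: [0.4526, 0.0009, 0.149]
ee_rot: [3.141, -0.0, 1.527]
ft_force: [-0.1, -0.3, 0.2]
width: 0.052
```

View pics/s1.png

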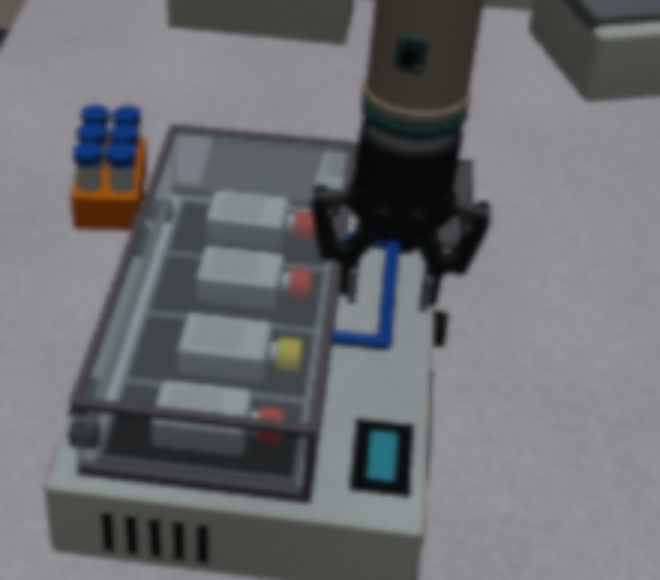

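```bash
python3 -m creep '[0,0,0,0,0,0,180, 0,0,0,0,0,0,230, 0,0,0,0,0,0,255, 0,0,0,0,0,0,255, 0,0,0,0,0,0,255, 0,0,0,0,0,0,255, 0,0,0,0,0,0,255]' 30
```

```text
clock: 3.8
tool_pos: [0.4529, 0.0007, 0.1492]
ee_rot: [3.14, 0.0, 1.527]
ft_force: [-0.9, -1.7, 6.5]
width: 0.0111
```

```bash
python3 - <<'E'
import numpy as np
th=np.concatenate([np.arange(0,1.3,.0625),np.linspace(1.3,1.55,7)]);th=np.unique(np.round(th,4))
x=21.7*(np.cos(.223)-np.cos(.223+th));z=21.7*(np.sin(.223+th)-np.sin(.223))
X=np.round(x,1);Z=np.round(z,1)
print(len(th)-1);print([(round(a,1),round(b,1)) for a,b in zip(np.diff(X),np.diff(Z))],X[-1],Z[-1])
E
```

```text
27
[(np.float64(0.3), np.float64(1.3)), (np.float64(0.5), np.float64(1.3)), (np.float64(0.5), np.float64(1.3)), (np.float64(0.5), np.float64(1.2)), (np.float64(0.7), np.float64(1.2)), (np.float64(0.7), np.float64(1.1)), (np.float64(0.8), np.float64(1.1)), (np.float64(0.9), np.float64(1.1)), (np.float64(0.9), np.float64(0.9)), (np.float64(1.0), np.float64(1.0)), (np.float64(1.1), np.float64(0.8)), (np.float64(1.0), np.float64(0.8)), (np.float64(1.2), np.float64(0.8)), (np.float64(1.2), np.float64(0.6)), (np.float64(1.2), np.float64(0.6)), (np.float64(1.3), np.float64(0.5)), (np.float64(1.3), np.float64(0.4)), (np.float64(1.3), np.float64(0.4)), (np.float64(1.3), np.float64(0.2)), (np.float64(1.3), np.float64(0.2)), (np.float64(1.1), np.float64(0.1)), (np.float64(0.9), np.float64(0.0)), (np.float64(0.9), np.float64(0.0)), (np.float64(0.9), np.float64(-0.1)), (np.float64(0.9), np.float64(-0.1)), (np.float64(0.9), np.float64(-0.1)), (np.float64(0.9), np.float64(-0.1))] 25.5 16.5
```

```bash
python3 -m creep '[0.3,0,1.3,0,0,0,255, 0.5,-0.02,1.3,0,0,0,255, 0.5,-0.02,1.3,0,0,0,255, 0.5,-0.02,1.2,0,0,0,255, 0.7,-0.03,1.2,0,0,0,255, 0.7,-0.03,1.1,0,0,0,255, 0.8,-0.03,1.1,0,0,0,255, 0,0,0,0,0,0,255, 0,0,0,0,0,0,255]'
```

```text
clock: 4.55
tool_pos: [0.4903, -0.0008, 0.2331]
ee_rot: [-3.138, 0.0, 1.527]
ft_force: [-4.8, -0.0, -0.8]
width: 0.0108
```

```bash
python3 -m creep '[0.9,-0.03,1.1,0,0,0,255, 0.9,-0.04,0.9,0,0,0,255, 1,-0.04,1,0,0,0,255, 1.1,-0.04,0.8,0,0,0,255, 1.0,-0.04,0.8,0,0,0,255, 1.2,-0.05,0.8,0,0,0,255, 1.2,-0.05,0.6,0,0,0,255, 1.2,-0.05,0.6,0,0,0,255, 1.3,-0.05,0.5,0,0,0,255, 1.3,-0.05,0.4,0,0,0,255, 0,0,0,0,0,0,255]'; python3 - <<'E'
from h import *
im,D=env.read_camera("side");cv2.imwrite('pics/s2.png',cv2.resize(im[20:300,150:440,::-1],None,fx=2.5,fy=2))
E
```

```text
clock: 5.47
tool_pos: [0.6058, -0.0053, 0.3115]
ee_rot: [3.136, 0.0, 1.526]
ft_force: [-4.2, -0.9, 17.2]
width: 0.0107
```

View pics/s2.png

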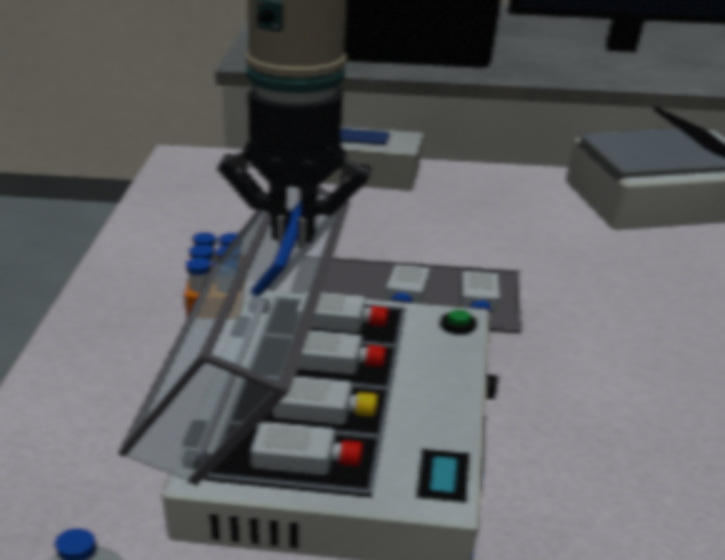

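```bash
python3 -m creep '[1.2,-0.05,0.5,0,0,0,255, 1.2,-0.05,0.3,0,0,0,255, 1.2,-0.05,0.2,0,0,0,255, 1.0,-0.05,0.1,0,0,0,255, 0.8,-0.03,0,0,0,0,255, 0.8,-0.03,0,0,0,0,255, 0.8,-0.03,0,0,0,0,255, 0.7,-0.03,-0.1,0,0,0,255, 0.7,-0.03,-0.1,0,0,0,255, 0,0,0,0,0,0,255, 0,0,0,0,0,0,255]'
```

```text
clock: 6.43
tool_pos: [0.6884, -0.0085, 0.3176]
ee_rot: [3.139, -0.0, 1.527]
ft_force: [1.2, 0.6, 4.1]
width: 0.0109
```

```bash
python3 -m creep '[0.5,-0.02,-0.05,0,0,0,255, 0.5,-0.02,-0.05,0,0,0,255, 0.4,-0.02,-0.05,0,0,0,255, 0.3,-0.02,-0.05,0,0,0,255, 0.3,0,-0.05,0,0,0,255, 0,0,0,0,0,0,255, 0,0,0,0,0,0,255]'
```

```text
clock: 7.02
tool_pos: [0.7072, -0.0093, 0.3143]
ee_rot: [-3.141, -0.0, 1.527]
ft_force: [1.4, 0.4, 2.0]
width: 0.0103
```

```bash
python3 -m creep '[0.3,0,-0.05,0,0,0,255, 0.3,0,-0.05,0,0,0,255, 0.3,0,-0.05,0,0,0,255, 0,0,0,0,0,0,255, 0,0,0,0,0,0,255]'; python3 - <<'E'
from h import *
im,D=env.read_camera("side");cv2.imwrite('pics/s3.png',cv2.resize(im[20:300,150:440,::-1],None,fx=2.5,fy=2))
E
```

```text
clock: 7.43
tool_pos: [0.7083, -0.0094, 0.314]
ee_rot: [-3.124, 0.002, 1.527]
ft_force: [-22.2, -0.2, 15.0]
width: 0.0108
```

View pics/s3.png

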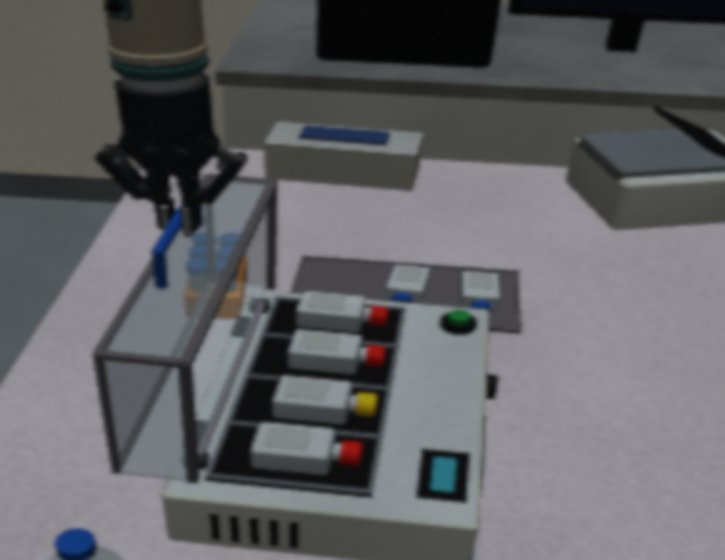

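```bash
python3 -m creep '[-0.4,0,0,0,0,0,255, -0.2,0,0,0,0,0,255, 0,0,0,0,0,0,180, 0,0,0,0,0,0,150, 0,0,0,0,0,0,150, 0,0,0,0,0,0,150, 0,0,1,0,0,0,150, 0,0,2,0,0,0,150, 0,0,2,0,0,0,150, 0,0,2,0,0,0,150]'; python3 - <<'E'
from h import *
im,D=env.read_camera("side");cv2.imwrite('pics/s4.png',cv2.resize(im[20:300,150:440,::-1],None,fx=2.5,fy=2))
E
```

```text
clock: 8.32
tool_pos: [0.7101, -0.0094, 0.3846]
ee_rot: [3.142, -0.0, 1.527]
ft_force: [-0.0, -0.2, 0.2]
width: 0.0351
```

View pics/s4.png

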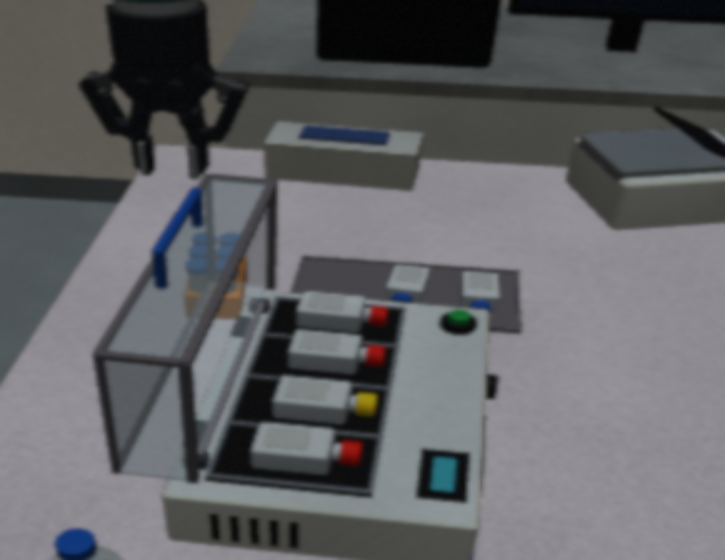

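```bash
python3 -m creep '[-2.6,1,0,0,0,-0.12,60, -2.4,2.4,-0.5,0,0,-0.12,60, -2.2,2.4,-0.5,0,0,-0.12,60, -2.2,2.5,-0.7,0,0,-0.12,60, -2.2,2.5,-0.7,0,0,-0.12,60, -2.2,2.5,-0.7,0,0,-0.12,60, -2.2,2.5,-0.7,0,0,-0.12,60, -2.2,2.5,-0.7,0,0,-0.12,60, -2.2,2.5,-0.7,0,0,-0.12,60, -2.2,2.5,-0.7,0,0,-0.12,60, -2.2,2.5,-0.7,0,0,-0.12,60, -1,2.5,-0.7,0,0,-0.12,60, 0,1.5,-0.5,0,0,-0.12,60]'; python3 - <<'E'
from h import *
np.set_printoptions(precision=4,suppress=True)
im,D=env.read_camera("top");W=cloud("top",D)
print(env.get_state()['joint_positions'])
b=im.astype(int);x,y,z=W[...,0],W[...,1],W[...,2]
reg=(np.abs(y)<0.19)&(x>0.47)&(x<0.65)
n,l,s,c=cv2.connectedComponentsWithStats((reg&(z>.118)&(z<.15)).astype(np.uint8))
for i in range(1,n):
  if s[i,4]>60: P=W[l==i]; r=cv2.minAreaRect(P[:,:2].astype(np.float32));print(s[i,4],P.mean(0),r, np.percentile(P[:,2],90), im[l==i][:,0].max())
for nm in ('done1_mid','keep1_mid','new1_mid'):
  for m in env.masks_of('top',nm): 
    k=m['mask']; P=W[k];print(nm,m['p'],k.sum(),np.nanmean(P,0),cv2.minAreaRect(P[:,:2].astype(np.float32)))
cv2.imwrite('pics/t2.png',cv2.resize(im[120:320,120:450,::-1],None,fx=2.4,fy=2.4,interpolation=cv2.INTER_CUBIC))
E
```

```text
clock: 9.45
tool_pos: [0.4488, 0.2923, 0.3056]
ee_rot: [-3.14, 0.001, -0.034]
ft_force: [0.3, 1.0, 1.7]
width: 0.0648
[-0.5855  0.3974 -0.0641  1.749   0.0255  0.9949 -2.2666]
567 [0.5787 0.1263 0.1292] ((0.5741878151893616, 0.12681740522384644), (0.04823145642876625, 0.09410043805837631), 89.2757797241211) 0.1324732240532247 173
574 [ 0.5714 -0.1347  0.1293] ((0.5660026669502258, -0.13496772944927216), (0.04832420125603676, 0.09607955813407898), 87.87824249267578) 0.13261960309756896 173
568 [0.5706 0.0442 0.129 ] ((0.5662642121315002, 0.04496876522898674), (0.047785621136426926, 0.0967320054769516), 88.9854965209961) 0.13232193048026203 177
565 [ 0.5679 -0.048   0.1293] ((0.5639433264732361, -0.04785941541194916), (0.04785368964076042, 0.09584147483110428), 87.1460952758789) 0.13248600561294777 172
done1_mid 0.72 516 [ 0.5662 -0.0481  0.1291] ((0.5615096688270569, -0.048674795776605606), (0.04786233231425285, 0.09130148589611053), 82.5123062133789)
keep1_mid 0.94 594 [0.5701 0.0445 0.1278] ((nan, nan), (0.0, 0.0), 0.0)
new1_mid 0.7 530 [ 0.4982 -0.3431  0.0324] ((0.501018762588501, -0.34135252237319946), (0.09723000228404999, 0.051886096596717834), 83.07958984375)
```

View pics/t2.png

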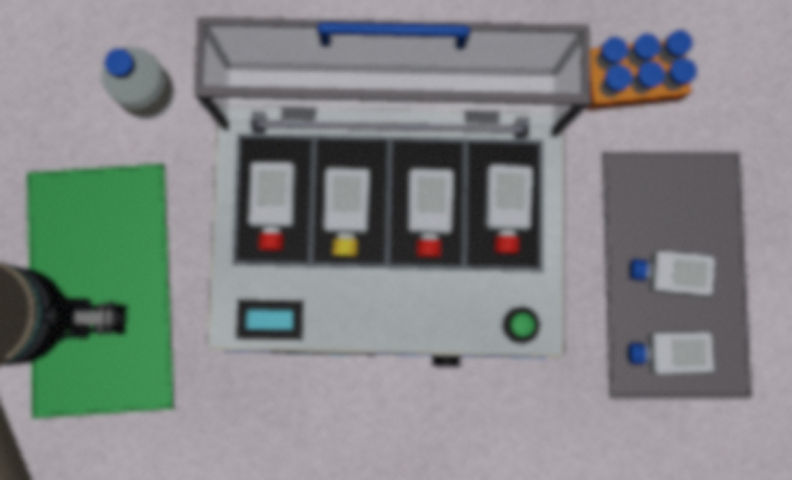

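```bash
python3 -m creep '[1.72,-2.08,-1.2,0,0,0,60, 1.72,-2.08,-1.2,0,0,0,60, 1.72,-2.08,-1.2,0,0,0,60, 1.72,-2.08,-1.2,0,0,0,60, 1.72,-2.08,-1.2,0,0,0,60, 1.72,-2.08,-1.2,0,0,0,60, 1.72,-2.08,-1.2,0,0,0,60, 1.72,-2.08,-1.2,0,0,0,60, 0,0,-2,0,0,0,60, 0,0,-2,0,0,0,60, 0,0,-2,0,0,0,60, 0,0,-2,0,0,0,60, 0,0,-1.0,0,0,0,60, 0,0,0,0,0,0,60, 0,0,0,0,0,0,60]'; python3 - <<'E'
from h import *
im,D=env.read_camera("side");cv2.imwrite('pics/s5.png',cv2.resize(im[60:300,180:420,::-1],None,fx=2.5,fy=2.5))
E
```

```text
clock: 10.9
tool_pos: [0.59, 0.1211, 0.1196]
ee_rot: [3.141, 0.0, -0.034]
ft_force: [0.9, 0.1, -0.3]
width: 0.065
```

View pics/s5.png

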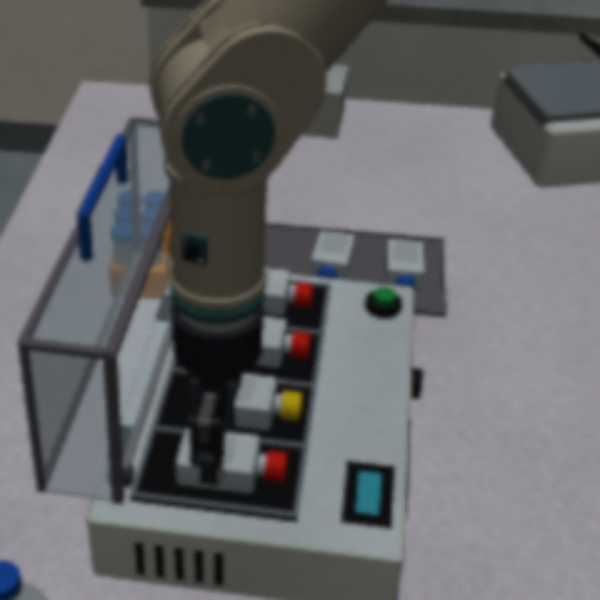

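```bash
python3 -m creep '[0,0.4,-0.2,0,0,0,60, 0,0,0,0,0,0,140, 0,0,0,0,0,0,140, 0,0,0,0,0,0,140, 0,0,0,0,0,0,140, 0,0,0,0,0,0,140, 0,0,1.5,0,0,0,140, 0,0,2.5,0,0,0,140, 0,0,2.5,0,0,0,140, 0,0,2.5,0,0,0,140, 0,0,2.5,0,0,0,140]' 25; python3 - <<'E'
from h import *
im,D=env.read_camera("side");cv2.imwrite('pics/s6.png',cv2.resize(im[60:300,180:420,::-1],None,fx=2.5,fy=2.5))
E
```

```text
clock: 11.87
tool_pos: [0.5892, 0.1258, 0.2332]
ee_rot: [3.141, 0.001, -0.033]
ft_force: [1.8, 0.3, -0.4]
width: 0.0477
```

View pics/s6.png

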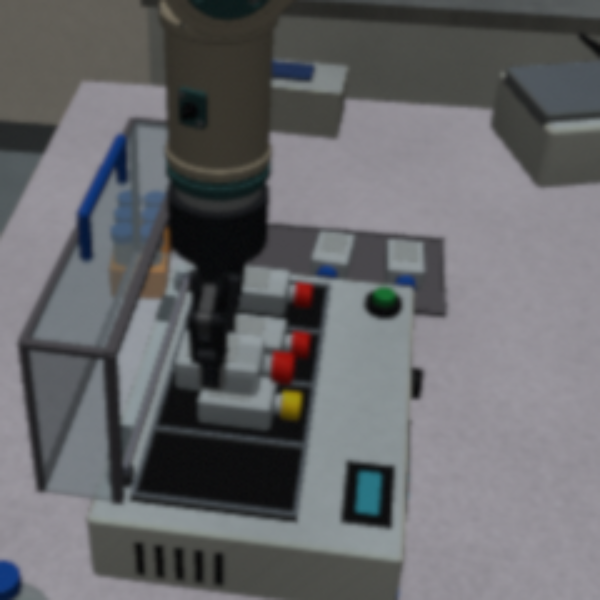

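```bash
python3 -m creep '[0,1.71,0,0,0,0.118,140, 0,1.71,0,0,0,0.118,140, 0,1.71,0,0,0,0.118,140, 0,1.71,0,0,0,0.118,140, 0,1.71,0,0,0,0.118,140, 0,1.71,0,0,0,0.118,140, 0,1.71,0,0,0,0.118,140, 0,1.71,0,0,0,0.118,140, 0,1.71,0,0,0,0.118,140, 0,1.71,0,0,0,0.118,140, 0,1.71,0,0,0,0.118,140, 0,1.71,0,0,0,0.118,140, 0,1.71,0,0,0,0.118,140, 0,1.71,0,0,0,0.118,140, 0,0,-2.5,0,0,0,140, 0,0,-2.5,0,0,0,140, 0,0,-2.5,0,0,0,140, 0,0,-2.5,0,0,0,140, 0,0,0,0,0,0,140]'
```

```text
clock: 13.5
tool_pos: [0.5867, 0.3625, 0.1263]
ee_rot: [-3.133, 0.006, 1.619]
ft_force: [-0.8, -0.6, -2.1]
width: 0.0476
```

```bash
python3 -m creep '[0,0,-2.4,0,0,0,140, 0,0,-2.4,0,0,0,140, 0,0,-2.4,0,0,0,140, 0,0,-2,0,0,0,140, 0,0,0,0,0,0,140, 0,0,0,0,0,0,140]'
```

```text
clock: 14.0
tool_pos: [0.5895, 0.3654, 0.0404]
ee_rot: [-3.141, 0.001, 1.619]
ft_force: [-0.7, 0.6, 0.1]
width: 0.0475
```

```bash
python3 -m creep '[-0.3,0,-1,0,0,0,140, 0,0,-0.7,0,0,0,140, 0,0,0,0,0,0,140, 0,0,0,0,0,0,120, 0,0,0,0,0,0,90, 0,0,0,0,0,0,60, 0,0,0,0,0,0,60, 0,0,2,0,0,0,60, 0,0,3,0,0,0,60, 0,0,3,0,0,0,60, 0,0,4,0,0,0,60, 0,0,4,0,0,0,60, 0,0,4,0,0,0,60]'; python3 - <<'E'
from h import *
im,D=env.read_camera("side");cv2.imwrite('pics/s7.png',cv2.resize(im[60:420,150:440,::-1],None,fx=2,fy=1.6))
E
```

```text
clock: 15.08
tool_pos: [0.5864, 0.3654, 0.2254]
ee_rot: [3.142, -0.0, 1.619]
ft_force: [-0.1, 0.3, -0.0]
width: 0.0652
```

View pics/s7.png

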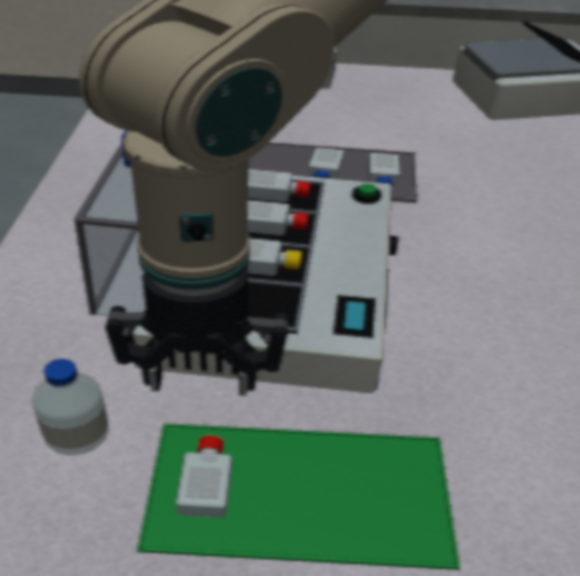

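```bash
python3 -m creep '[-0.06,-2.95,0,0,0,-0.118,60, -0.06,-2.95,0,0,0,-0.118,60, -0.06,-2.95,0,0,0,-0.118,60, -0.06,-2.95,0,0,0,-0.118,60, -0.06,-2.95,0,0,0,-0.118,60, -0.06,-2.95,0,0,0,-0.118,60, -0.06,-2.95,0,0,0,-0.118,60, -0.06,-2.95,0,0,0,-0.118,60, -0.06,-2.95,0,0,0,-0.118,60, -0.06,-2.95,0,0,0,-0.118,60, -0.06,-2.95,0,0,0,-0.118,60, -0.06,-2.95,0,0,0,-0.118,60, -0.06,-2.95,0,0,0,-0.118,60, -0.06,-2.95,0,0,0,-0.118,60, 0,0,-2,0,0,0,60, 0,0,-2,0,0,0,60, 0,0,0,0,0,0,60, 0,0,0,0,0,0,60]'
```

```text
clock: 16.63
tool_pos: [0.5776, -0.047, 0.1828]
ee_rot: [-3.141, 0.002, -0.033]
ft_force: [0.0, 0.8, -0.6]
width: 0.065
```

```bash
python3 -m creep '[0,-0.15,-2,0,0,0,60, 0,0,-2,0,0,0,60, 0,0,-2,0,0,0,60, 0,0,-0.5,0,0,0,60, 0,0,0,0,0,0,60, 0,0,0,0,0,0,60, 0,0,0,0,0,0,140, 0,0,0,0,0,0,140, 0,0,0,0,0,0,140, 0,0,0,0,0,0,140, 0,0,0,0,0,0,140]'; python3 - <<'E'
from h import *
im,D=env.read_camera("side");cv2.imwrite('pics/s8.png',cv2.resize(im[60:300,180:420,::-1],None,fx=2.5,fy=2.5))
E
```

```text
clock: 17.55
tool_pos: [0.5795, -0.0488, 0.12]
ee_rot: [-3.141, -0.003, -0.033]
ft_force: [0.4, 0.9, 6.2]
width: 0.0474
```

View pics/s8.png

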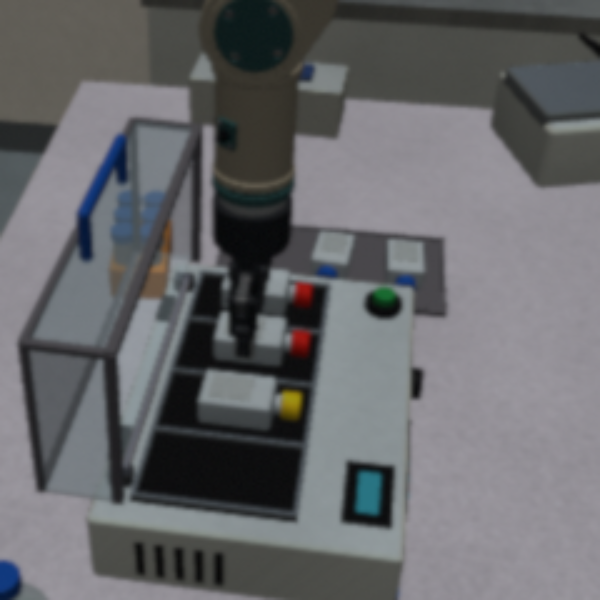

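```bash
python3 -m creep '[0,0,1.5,0,0,0,140, 0,0,2.5,0,0,0,140, 0,0,2.5,0,0,0,140, 0,0,2.5,0,0,0,140, 0,0,2.5,0,0,0,140, -0.62,2.94,0,0,0,0.118,140, -0.62,2.94,0,0,0,0.118,140, -0.62,2.94,0,0,0,0.118,140, -0.62,2.94,0,0,0,0.118,140, -0.62,2.94,0,0,0,0.118,140, -0.62,2.94,0,0,0,0.118,140, -0.62,2.94,0,0,0,0.118,140, -0.62,2.94,0,0,0,0.118,140, -0.62,2.94,0,0,0,0.118,140, -0.62,2.94,0,0,0,0.118,140, -0.62,2.94,0,0,0,0.118,140, -0.62,2.94,0,0,0,0.118,140, -0.62,2.94,0,0,0,0.118,140, -0.62,2.94,0,0,0,0.118,140, 0,0,0,0,0,0,140]'
```

```text
clock: 19.27
tool_pos: [0.4881, 0.3705, 0.2342]
ee_rot: [-3.141, -0.007, 1.631]
ft_force: [-0.8, 1.3, -1.0]
width: 0.0475
```

```bash
python3 -m creep '[0,0,-3,0,0,0,140, 0,0,-3,0,0,0,140, 0,0,-3,0,0,0,140, 0,0,-3,0,0,0,140, 0,0,-3,0,0,0,140, 0,0,-2.5,0,0,0,140, 0,0,-1.5,0,0,0,140, 0,0,0,0,0,0,140, 0,0,0,0,0,0,140]'
```

```text
clock: 20.02
tool_pos: [0.4913, 0.3623, 0.0431]
ee_rot: [-3.141, 0.001, 1.618]
ft_force: [1.0, 0.5, 0.2]
width: 0.0476
```

```bash
python3 -m creep '[0,0,-1,0,0,0,140, 0,0,-0.8,0,0,0,140, 0,0,0,0,0,0,140, 0,0,0,0,0,0,120, 0,0,0,0,0,0,90, 0,0,0,0,0,0,60, 0,0,0,0,0,0,60, 0,0,2,0,0,0,60, 0,0,3,0,0,0,60, 0,0,3,0,0,0,60, 0,0,4,0,0,0,60, 0,0,4,0,0,0,60, 0,0,4,0,0,0,60]'
```

```text
clock: 21.1
tool_pos: [0.4911, 0.3625, 0.2274]
ee_rot: [-3.141, -0.0, 1.619]
ft_force: [0.2, -0.1, 0.1]
width: 0.0652
```

```bash
python3 -m creep '[0.58,-3.32,0,0,0,-0.11,60, 0.58,-3.32,0,0,0,-0.11,60, 0.58,-3.32,0,0,0,-0.11,60, 0.58,-3.32,0,0,0,-0.11,60, 0.58,-3.32,0,0,0,-0.11,60, 0.58,-3.32,0,0,0,-0.11,60, 0.58,-3.32,0,0,0,-0.11,60, 0.58,-3.32,0,0,0,-0.11,60, 0.58,-3.32,0,0,0,-0.11,60, 0.58,-3.32,0,0,0,-0.11,60, 0.58,-3.32,0,0,0,-0.11,60, 0.58,-3.32,0,0,0,-0.11,60, 0.58,-3.32,0,0,0,-0.11,60, 0.58,-3.32,0,0,0,-0.11,60, 0.58,-3.32,0,0,0,-0.11,60, 0,0,-2,0,0,0,60, 0,0,-2,0,0,0,60, 0,0,0,0,0,0,60, 0,0,0,0,0,0,60]'; python3 - <<'E'
from h import *
im,D=env.read_camera("side");cv2.imwrite('pics/s9.png',cv2.resize(im[60:420,150:440,::-1],None,fx=2,fy=1.6))
E
```

```text
clock: 22.68
tool_pos: [0.5778, -0.1348, 0.1849]
ee_rot: [-3.141, 0.002, -0.031]
ft_force: [-0.5, -0.8, 0.2]
width: 0.0652
```

View pics/s9.png

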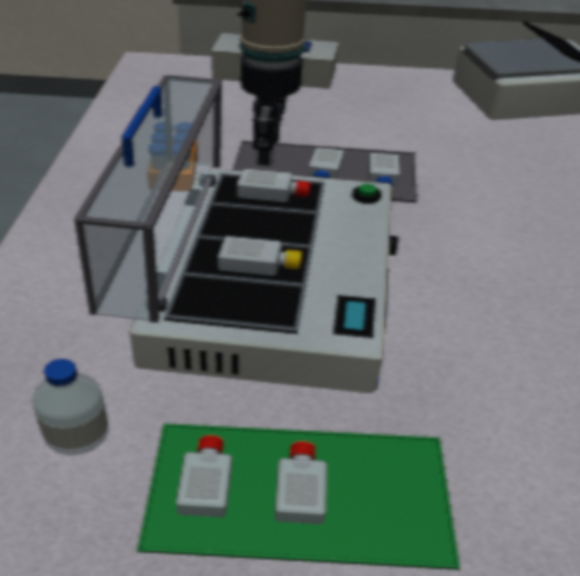

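Two red flasks are down in the green tray (205,485 and 302,490), the last is in bay 3 under the gripper.

```bash
python3 -m creep '[0,0,-2,0,0,0,60, 0,0,-2,0,0,0,60, 0,0,-2,0,0,0,60, 0,0,-0.6,0,0,0,60, 0,0,0,0,0,0,60, 0,0,0,0,0,0,60, 0,0,0,0,0,0,140, 0,0,0,0,0,0,140, 0,0,0,0,0,0,140, 0,0,0,0,0,0,140, 0,0,0,0,0,0,140]'
```

```text
clock: 23.65
tool_pos: [0.5797, -0.1354, 0.1212]
ee_rot: [3.141, -0.003, -0.031]
ft_force: [-2.0, -0.2, 5.9]
width: 0.0476
```

```bash
python3 -m creep '[0,0,1.5,0,0,0,140, 0,0,2.5,0,0,0,140, 0,0,2.5,0,0,0,140, 0,0,2.5,0,0,0,140, 0,0,2.5,0,0,0,140, -1.18,3.3,0,0,0,0.11,140, -1.18,3.3,0,0,0,0.11,140, -1.18,3.3,0,0,0,0.11,140, -1.18,3.3,0,0,0,0.11,140, -1.18,3.3,0,0,0,0.11,140, -1.18,3.3,0,0,0,0.11,140, -1.18,3.3,0,0,0,0.11,140, -1.18,3.3,0,0,0,0.11,140, -1.18,3.3,0,0,0,0.11,140, -1.18,3.3,0,0,0,0.11,140, -1.18,3.3,0,0,0,0.11,140, -1.18,3.3,0,0,0,0.11,140, -1.18,3.3,0,0,0,0.11,140, -1.18,3.3,0,0,0,0.11,140, -1.18,3.3,0,0,0,0.11,140]'; python3 -m creep '[0,0,0,0,0,0,140, 0,0,0,0,0,0,140]'
```

```text
clock: 25.32
tool_pos: [0.401, 0.3611, 0.235]
ee_rot: [3.14, -0.0, 1.624]
ft_force: [0.3, 0.4, -0.8]
width: 0.0476
clock: 25.48
tool_pos: [0.4002, 0.3619, 0.2348]
ee_rot: [3.141, -0.002, 1.623]
ft_force: [1.8, -1.1, -0.7]
width: 0.0475
```

```bash
python3 -m creep '[0.1,0,-3,0,0,0,140, 0.1,0,-3,0,0,0,140, 0,0,-3,0,0,0,140, 0,0,-3,0,0,0,140, 0,0,-3,0,0,0,140, 0,0,-2.5,0,0,0,140, 0,0,-1.5,0,0,0,140, 0,0,0,0,0,0,140, 0,0,0,0,0,0,140]'
```

```text
clock: 26.23
tool_pos: [0.404, 0.3583, 0.0442]
ee_rot: [-3.141, 0.002, 1.617]
ft_force: [0.5, 0.6, -0.7]
width: 0.0476
```

```bash
python3 -m creep '[0,0,-1,0,0,0,140, 0,0,-0.8,0,0,0,140, 0,0,0,0,0,0,140, 0,0,0,0,0,0,120, 0,0,0,0,0,0,90, 0,0,0,0,0,0,60, 0,0,0,0,0,0,60, 0,0,2,0,0,0,60, 0,0,3,0,0,0,60, 0,0,3,0,0,0,60, 0,0,4,0,0,0,60, 0,0,4,0,0,0,60, 0,0,4,0,0,0,60]'
python3 - <<'E'
from h import *
np.set_printoptions(precision=4,suppress=True)
im,D=env.read_camera("top");W=cloud("top",D)
b=im.astype(int);x,y,z=W[...,0],W[...,1],W[...,2]
m=(z>0.02)&(y<-.25)&(x<.66)&(y>-.5)&(x>.3)&(z<.06)
n,l,s,c=cv2.connectedComponentsWithStats(m.astype(np.uint8))
for i in range(1,n):
  if s[i,4]>30: P=W[l==i]; print(s[i,4],P.mean(0),cv2.minAreaRect(P[:,:2].astype(np.float32)))
save('top','t3',im)
im,D=env.read_camera("side");save('side','s10',im)
E
```

```text
clock: 27.32
tool_pos: [0.403, 0.3594, 0.2284]
ee_rot: [-3.141, 0.0, 1.619]
ft_force: [1.0, 0.6, -0.1]
width: 0.0654
506 [ 0.4981 -0.3444  0.0333] ((0.499252051115036, -0.34054887294769287), (0.09643274545669556, 0.04826094210147858), 83.78385925292969)
518 [ 0.4037 -0.3378  0.0336] ((0.40450921654701233, -0.3341636657714844), (0.09625034034252167, 0.04775038734078407), 89.1767349243164)
```

View pics/t3.png

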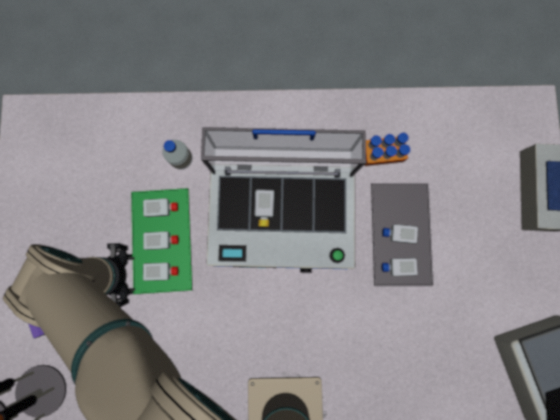

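View pics/s10.png

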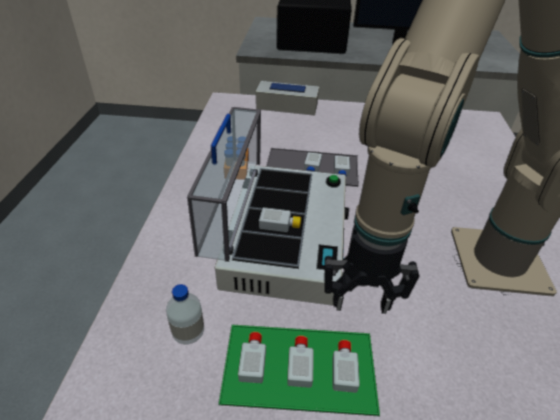

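```bash
python3 - <<'E'
from h import *
b=cv2.imread('pics/t3.png')[:,:,::-1].astype(int)
k=(b.sum(-1)<150); k[:165]=0;k[240:]=0;k[:,:205]=0;k[:,355:]=0
k=cv2.morphologyEx(k.astype(np.uint8),cv2.MORPH_CLOSE,np.ones((9,9)))
n,l,s,c=cv2.connectedComponentsWithStats(k);i=1+np.argmax(s[1:,4]);print(s[i])
P=np.array([atz('top',u,v,.1)[:2] for v,u in np.argwhere(l==i)],np.float32)
print(cv2.minAreaRect(P))
# ridge columns at row 215
row=b[200:222,210:352].sum(-1).mean(0);print([(j+210,int(a)) for j,a in enumerate(row)][::1])
print([round(atz('top',u,210,.102)[1],4) for u in (250,281.5,314.5)])
E
```

```text
[ 219  178  125   53 5492]Traceback (most recent call last):
  File "<stdin>", line 6, in <module>
  File "h.py", line 11, in atz
    o,d=ray(c,u,v); return o+d*(z-o[2])/d[2]
        ~~~^^^^^^^
  File "h.py", line 8, in ray
    p,f,M=cam(c)
          ~~~^^^
  File "h.py", line 5, in cam
    p=env.camera_params(c); f=210/np.tan(np.radians(p['vfov'])/2)
ValueError: time passes only in moves, steps and waits
```

```bash
sed -i 's/^def cam(c):/import functools\n@functools.lru_cache(None)\ndef cam(c):/' h.py; python3 - <<'E'
from h import *
b=cv2.imread('pics/t3.png')[:,:,::-1].astype(int)
k=(b.sum(-1)<150); k[:165]=0;k[240:]=0;k[:,:205]=0;k[:,355:]=0
k=cv2.morphologyEx(k.astype(np.uint8),cv2.MORPH_CLOSE,np.ones((9,9)))
n,l,s,c=cv2.connectedComponentsWithStats(k);i=1+np.argmax(s[1:,4]);print(s[i])
P=np.array([atz('top',u,v,.1)[:2] for v,u in np.argwhere(l==i)],np.float32)
print(cv2.minAreaRect(P))
row=b[200:222,210:352].sum(-1).mean(0);print(*[(j+210,int(a)) for j,a in enumerate(row) if a>70])
for u in (250,281.5,314.5): print(atz('top',u,210,.102)[1])
E
```

```text
[ 219  178  125   53 5492]
((0.5805255770683289, -0.001492917537689209), (0.33464860916137695, 0.13694274425506592), 87.7740478515625)
(210, 486) (211, 492) (212, 493) (213, 495) (214, 495) (215, 487) (216, 456) (217, 383) (218, 280) (219, 177) (220, 117) (221, 102) (222, 101) (223, 101) (224, 102) (225, 101) (226, 101) (227, 102) (228, 102) (229, 103) (230, 103) (231, 102) (232, 104) (233, 103) (234, 104) (235, 104) (236, 104) (237, 104) (238, 104) (239, 105) (240, 104) (241, 105) (242, 105) (243, 106) (244, 105) (245, 106) (246, 106) (247, 123) (248, 166) (249, 211) (250, 210) (251, 162) (252, 119) (253, 127) (254, 191) (255, 290) (256, 369) (257, 403) (258, 410) (259, 418) (260, 434) (261, 452) (262, 462) (263, 465) (264, 464) (265, 461) (266, 454) (267, 439) (268, 419) (269, 406) (270, 406) (271, 392) (272, 339) (273, 244) (274, 153) (275, 113) (276, 108) (277, 107) (278, 110) (279, 128) (280, 176) (281, 216) (282, 208) (283, 155) (284, 114) (285, 108) (286, 107) (287, 108) (288, 107) (289, 107) (290, 106) (291, 106) (292, 106) (293, 106) (294, 107) (295, 106) (296, 105) (297, 105) (298, 106) (299, 105) (300, 106) (301, 104) (302, 104) (303, 105) (304, 104) (305, 104) (306, 104) (307, 105) (308, 104) (309, 104) (310, 108) (311, 128) (312, 178) (313, 214) (314, 200) (315, 147) (316, 109) (317, 103) (318, 102) (319, 101) (320, 101) (321, 103) (322, 102) (323, 102) (324, 100) (325, 99) (326, 100) (327, 100) (328, 99) (329, 100) (330, 100) (331, 99) (332, 98) (333, 98) (334, 99) (335, 97) (336, 97) (337, 98) (338, 97) (339, 98) (340, 96) (341, 96) (342, 100) (343, 129) (344, 203) (345, 311) (346, 418) (347, 494) (348, 521) (349, 524) (350, 524) (351, 524)
0.08356851816567713
-0.0015615336817174103
-0.09074627683569877
```

```bash
python3 -m creep '[0.48,-3.56,0,0,0,-0.008,60, 0.48,-3.56,0,0,0,-0.008,60, 0.48,-3.56,0,0,0,-0.008,60, 0.48,-3.56,0,0,0,-0.008,60, 0.48,-3.56,0,0,0,-0.008,60, 0.48,-3.56,0,0,0,-0.008,60, 0.48,-3.56,0,0,0,-0.008,60, 0.48,-3.56,0,0,0,-0.008,60, 0.48,-3.56,0,0,0,-0.008,60, 0.48,-3.56,0,0,0,-0.008,60, 0.48,-3.56,0,0,0,-0.008,60, 0.48,-3.56,0,0,0,-0.008,60, 0.48,-3.56,0,0,0,-0.008,60, 0.48,-3.56,0,0,0,-0.008,60, 0.48,-3.56,0,0,0,-0.008,60, 0.48,-3.56,0,0,0,-0.008,60, 0.48,-3.56,0,0,0,-0.008,60, 0.48,-3.56,0,0,0,-0.008,60, 0.48,-3.56,0,0,0,-0.008,60, 0.48,-3.56,0,0,0,-0.008,60]'; python3 -m creep '[0,0,-3,0,0,0,60, 0,0,-3,0,0,0,60, 0,0,-3,0,0,0,60, 0,0,-3,0,0,0,60, 0,0,0,0,0,0,60, 0,0,0,0,0,0,60, 0,0,0,0,0,0,60]'; python3 - <<'E'
from h import *
im,D=env.read_camera("top");cv2.imwrite('pics/t4.png',cv2.resize(im[150:310,300:500,::-1],None,fx=3,fy=3))
E
```

```text
clock: 29.08
tool_pos: [0.4989, -0.3541, 0.226]
ee_rot: [-3.141, -0.0, 1.458]
ft_force: [1.0, 0.9, -0.3]
width: 0.0653
clock: 29.67
tool_pos: [0.5004, -0.3525, 0.1076]
ee_rot: [3.14, 0.001, 1.459]
ft_force: [-0.8, -0.2, 1.0]
width: 0.0653
```

View pics/t4.png

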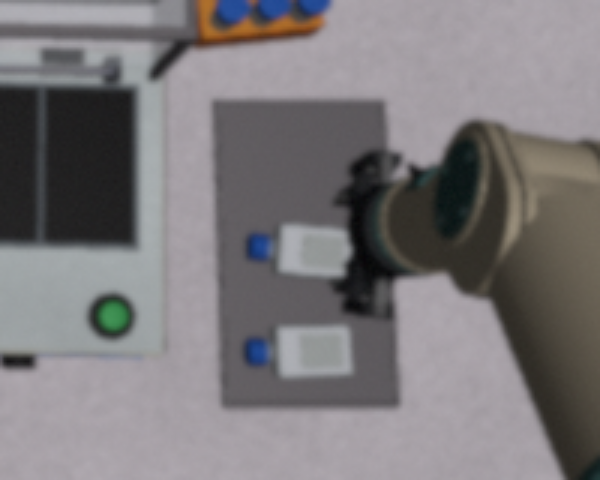

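```bash
python3 -m creep '[-0.2,0,-2.5,0,0,0,60, 0,0,-2.5,0,0,0,60, 0,0,-2.5,0,0,0,60, 0,0,-0.9,0,0,0,60, 0,0,0,0,0,0,60, 0,0,0,0,0,0,60, 0,0,0,0,0,0,140, 0,0,0,0,0,0,140, 0,0,0,0,0,0,140, 0,0,0,0,0,0,140, 0,0,0,0,0,0,140]'
```

```text
clock: 30.63
tool_pos: [0.4989, -0.3531, 0.0244]
ee_rot: [3.138, 0.002, 1.459]
ft_force: [0.2, 0.5, 6.6]
width: 0.0478
```

```bash
python3 -m creep '[0,0,2,0,0,0,140, 0,0,3,0,0,0,140, 0,0,4,0,0,0,140, 0,0,4,0,0,0,140, 0,0,4,0,0,0,140, 0,0,4,0,0,0,140, 0.59,1.71,0,0,0,-0.115,140, 0.59,1.71,0,0,0,-0.115,140, 0.59,1.71,0,0,0,-0.115,140, 0.59,1.71,0,0,0,-0.115,140, 0.59,1.71,0,0,0,-0.115,140, 0.59,1.71,0,0,0,-0.115,140, 0.59,1.71,0,0,0,-0.115,140, 0.59,1.71,0,0,0,-0.115,140, 0.59,1.71,0,0,0,-0.115,140, 0.59,1.71,0,0,0,-0.115,140, 0.59,1.71,0,0,0,-0.115,140, 0.59,1.71,0,0,0,-0.115,140, 0.59,1.71,0,0,0,-0.115,140, 0,0,0,0,0,0,140]'; python3 -m creep '[0,0,-2.5,0,0,0,140, 0,0,-2.5,0,0,0,140, 0,0,-2.5,0,0,0,140, 0,0,0,0,0,0,140, 0,0,0,0,0,0,140]'; python3 - <<'E'
from h import *
im,D=env.read_camera("side");cv2.imwrite('pics/s11.png',cv2.resize(im[60:300,180:420,::-1],None,fx=2.5,fy=2.5))
E
```

```text
clock: 32.3
tool_pos: [0.5757, -0.1245, 0.2331]
ee_rot: [-3.138, -0.002, -0.034]
ft_force: [0.5, 0.5, -0.4]
width: 0.0472
clock: 32.72
tool_pos: [0.5732, -0.1305, 0.157]
ee_rot: [-3.141, 0.002, -0.035]
ft_force: [0.7, -0.2, 0.4]
width: 0.0475
```

View pics/s11.png

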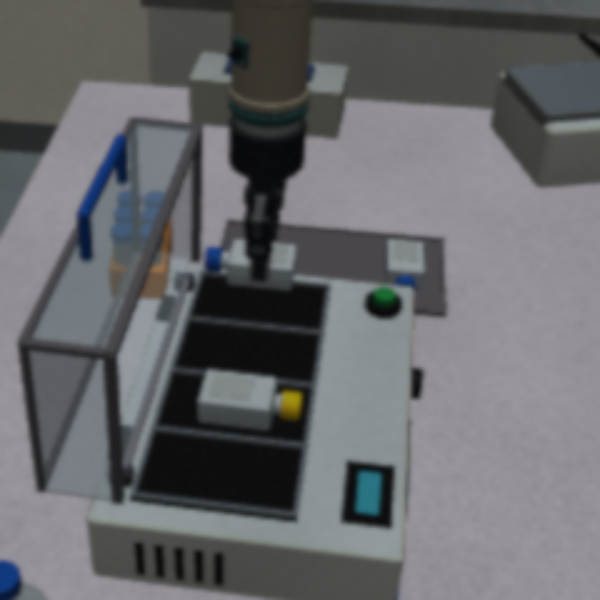

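```bash
python3 -m creep '[0.2,0,-2,0,0,0,140, 0,0,-1.0,0,0,0,140, 0,0,-0.5,0,0,0,140, 0,0,0,0,0,0,140, 0,0,0,0,0,0,140, 0,0,0,0,0,0,120, 0,0,0,0,0,0,90, 0,0,0,0,0,0,60, 0,0,0,0,0,0,60, 0,0,2,0,0,0,60, 0,0,3,0,0,0,60, 0,0,3,0,0,0,60, 0,0,3,0,0,0,60]'
```

```text
clock: 33.85
tool_pos: [0.5759, -0.13, 0.2336]
ee_rot: [-3.142, 0.0, -0.036]
ft_force: [0.5, 0.2, -1.3]
width: 0.0653
```

```bash
python3 -m creep '[-1.22,-1.55,0,0,0,0.114,60, -1.22,-1.55,0,0,0,0.114,60, -1.22,-1.55,0,0,0,0.114,60, -1.22,-1.55,0,0,0,0.114,60, -1.22,-1.55,0,0,0,0.114,60, -1.22,-1.55,0,0,0,0.114,60, -1.22,-1.55,0,0,0,0.114,60, -1.22,-1.55,0,0,0,0.114,60, -1.22,-1.55,0,0,0,0.114,60, -1.22,-1.55,0,0,0,0.114,60, -1.22,-1.55,0,0,0,0.114,60, -1.22,-1.55,0,0,0,0.114,60, -1.22,-1.55,0,0,0,0.114,60, -1.22,-1.55,0,0,0,0.114,60, 0,0,-2,0,0,0,60, 0,0,-3,0,0,0,60, 0,0,-3,0,0,0,60, 0,0,-3,0,0,0,60, 0,0,0,0,0,0,60, 0,0,0,0,0,0,60]'; python3 - <<'E'
from h import *
np.set_printoptions(precision=4,suppress=True)
im,D=env.read_camera("side");cv2.imwrite('pics/s12.png',cv2.resize(im[60:300,180:480,::-1],None,fx=2.5,fy=2.5))
im,D=env.read_camera("top");cv2.imwrite('pics/t5.png',cv2.resize(im[150:310,200:500,::-1],None,fx=2.5,fy=2.5))
E
```

```text
clock: 35.52
tool_pos: [0.4047, -0.3464, 0.1217]
ee_rot: [-3.139, -0.002, 1.56]
ft_force: [0.4, -0.1, 0.8]
width: 0.0653
```

View pics/s12.png

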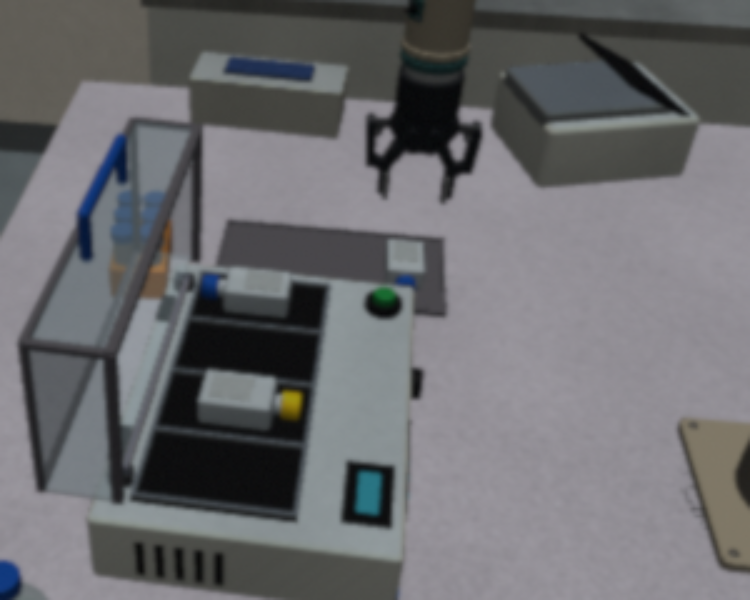

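View pics/t5.png

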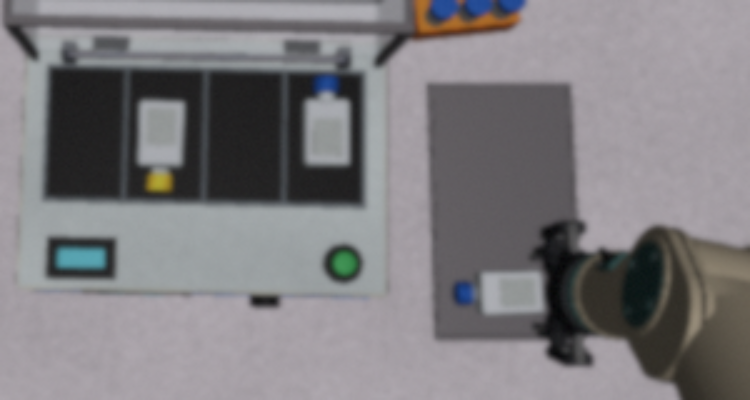

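```bash
python3 -m creep '[0,0,-3,0,0,0,60, 0,0,-3,0,0,0,60, 0,0,-3,0,0,0,60, 0,0,-0.9,0,0,0,60, 0,0,0,0,0,0,60, 0,0,0,0,0,0,60, 0,0,0,0,0,0,140, 0,0,0,0,0,0,140, 0,0,0,0,0,0,140, 0,0,0,0,0,0,140, 0,0,0,0,0,0,140]'
```

```text
clock: 36.53
tool_pos: [0.4066, -0.348, 0.0255]
ee_rot: [3.139, 0.002, 1.56]
ft_force: [-1.5, 0.4, 7.7]
width: 0.0475
```

```bash
python3 -m creep '[0,0,2,0,0,0,140, 0,0,3,0,0,0,140, 0,0,4,0,0,0,140, 0,0,4,0,0,0,140, 0,0,4,0,0,0,140, 0,0,4,0,0,0,140, 1.23,2.17,0,0,0,-0.114,140, 1.23,2.17,0,0,0,-0.114,140, 1.23,2.17,0,0,0,-0.114,140, 1.23,2.17,0,0,0,-0.114,140, 1.23,2.17,0,0,0,-0.114,140, 1.23,2.17,0,0,0,-0.114,140, 1.23,2.17,0,0,0,-0.114,140, 1.23,2.17,0,0,0,-0.114,140, 1.23,2.17,0,0,0,-0.114,140, 1.23,2.17,0,0,0,-0.114,140, 1.23,2.17,0,0,0,-0.114,140, 1.23,2.17,0,0,0,-0.114,140, 1.23,2.17,0,0,0,-0.114,140, 1.23,2.17,0,0,0,-0.114,140]'; python3 -m creep '[0,0,0,0,0,0,140, 0,0,-2.5,0,0,0,140, 0,0,-2.5,0,0,0,140, 0,0,-2.5,0,0,0,140, 0,0,0,0,0,0,140, 0,0,0,0,0,0,140]'
```

```text
clock: 38.2
tool_pos: [0.578, -0.0419, 0.2345]
ee_rot: [-3.141, -0.001, -0.042]
ft_force: [-0.3, 0.8, -0.6]
width: 0.0474
clock: 38.7
tool_pos: [0.5767, -0.0433, 0.1584]
ee_rot: [-3.141, 0.002, -0.036]
ft_force: [0.7, 0.1, -0.0]
width: 0.0474
```

```bash
python3 -m creep '[0.2,-0.1,-2,0,0,0,140, 0,0,-1.0,0,0,0,140, 0,0,-0.5,0,0,0,140, 0,0,0,0,0,0,140, 0,0,0,0,0,0,140, 0,0,0,0,0,0,120, 0,0,0,0,0,0,90, 0,0,0,0,0,0,60, 0,0,0,0,0,0,60, 0,0,2,0,0,0,60, 0,0,3,0,0,0,60, 0,0,3,0,0,0,60, 0,0,4,0,0,0,60, 0,0,4,0,0,0,60]'; python3 -m creep '[-1,-3,0,0,0,0.112,100, -1,-3,0,0,0,0.112,100, -1,-3,0,0,0,0.112,100, -1,-3,0,0,0,0.112,100, -1,-3,0,0,0,0.112,100, -1,-3,0,0,0,0.112,100, -1,-3,0,0,0,0.112,100, -1,-3,0,0,0,0.112,100, -1,-3,0,0,0,0.112,100, -1,-3,0,0,0,0.112,100, 0,0,0,0,0,0.112,100, 0,0,0,0,0,0.112,100, 0,0,0,0,0,0.112,100, 0,0,0,0,0,0.112,100, 0,0,0,0,0,0,100]'
python3 - <<'E'
from h import *
np.set_printoptions(precision=4,suppress=True)
im,D=env.read_camera("top");W=cloud("top",D)
x,y,z=W[...,0],W[...,1],W[...,2]
reg=(np.abs(y)<0.19)&(x>0.47)&(x<0.655)
for m in (reg&(z>.118)&(z<.15), (y>.25)&(y<.45)&(x<.66)&(x>.34)&(z>.02)&(z<.06)):
  n,l,s,c=cv2.connectedComponentsWithStats(m.astype(np.uint8))
  for i in range(1,n):
    if s[i,4]>60: P=W[l==i]; r=cv2.minAreaRect(P[:,:2].astype(np.float32));print(s[i,4],P.mean(0),r, np.percentile(P[:,2],[50,90]))
save('top','t6',im)
im,D=env.read_camera("side");save('side','s13',im)
E
```

```text
clock: 39.87
tool_pos: [0.5788, -0.0441, 0.2847]
ee_rot: [-3.142, 0.001, -0.036]
ft_force: [1.6, -0.8, 0.1]
width: 0.0656
clock: 41.12
tool_pos: [0.4793, -0.3444, 0.2834]
ee_rot: [3.141, -0.0, 1.534]
ft_force: [0.4, -0.3, -0.7]
width: 0.0521
546 [ 0.5883 -0.0465  0.1296] ((0.5947855710983276, -0.04699261859059334), (0.045377545058727264, 0.09454987198114395), 88.65276336669922) [0.1297 0.1325]
555 [ 0.5839 -0.1313  0.1295] ((0.5902149677276611, -0.13149240612983704), (0.04594875127077103, 0.09640828520059586), 88.30323028564453) [0.1299 0.1328]
567 [0.5707 0.0443 0.1292] ((0.5662618279457092, 0.04494351148605347), (0.04771209880709648, 0.09598539769649506), 88.9791030883789) [0.1297 0.1326]
496 [0.5856 0.3511 0.0324] ((0.5865804553031921, 0.34685832262039185), (0.04801618307828903, 0.09424737840890884), 1.7451674938201904) [0.033  0.0362]
501 [0.4908 0.3486 0.0329] ((0.49121978878974915, 0.34410038590431213), (0.048321131616830826, 0.09484729170799255), 0.8011807203292847) [0.0335 0.0364]
510 [0.3869 0.3312 0.033 ] ((0.3868183195590973, 0.3273121118545532), (0.09621880948543549, 0.0451805517077446), 88.55705261230469) [0.0334 0.0364]
```

View pics/t6.png

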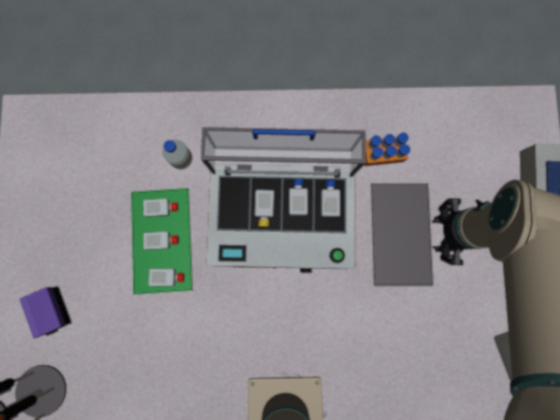

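View pics/s13.png

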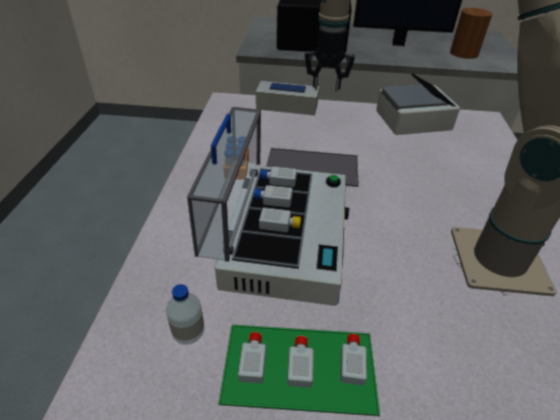

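```bash
python3 -m creep '[0,0,3.5,0,0,0,150, 0,0,3.5,0,0,0,150, 0,0,3,0,0,0,150, 1.77,2.58,0,0,0,0,150, 1.77,2.58,0,0,0,0,150, 1.77,2.58,0,0,0,0,150, 1.77,2.58,0,0,0,0,150, 1.77,2.58,0,0,0,0,150, 1.77,2.58,0,0,0,0,150, 1.77,2.58,0,0,0,0,150, 1.77,2.58,0,0,0,0,150, 1.77,2.58,0,0,0,0,150, 1.77,2.58,0,0,0,0,150, 1.77,2.58,0,0,0,0,150, 1.77,2.58,0,0,0,0,150, 1.77,2.58,0,0,0,0,150, 0,0,0,0,0,0,150, 0,0,0,0,0,0,150]'
```

```text
clock: 42.72
tool_pos: [0.7099, -0.0056, 0.3825]
ee_rot: [-3.141, -0.001, 1.534]
ft_force: [-0.4, -1.1, 0.7]
width: 0.0348
```

```bash
python3 -m creep '[0,-0.2,-2,0,0,0,150, -0.1,0,-2,0,0,0,150, -0.1,0,-2,0,0,0,150, 0,0,-0.8,0,0,0,150, 0,0,0,0,0,0,150, 0,0,0,0,0,0,150]'; python3 -m creep '[0,0,0,0,0,0,200, 0,0,0,0,0,0,230, 0,0,0,0,0,0,255, 0,0,0,0,0,0,255, 0,0,0,0,0,0,255, 0,0,0,0,0,0,255]' 30; python3 - <<'E'
from h import *
im,D=env.read_camera("side");cv2.imwrite('pics/s14.png',cv2.resize(im[20:300,150:440,::-1],None,fx=2.5,fy=2))
E
```

```text
clock: 43.22
tool_pos: [0.7077, -0.0118, 0.3159]
ee_rot: [3.141, 0.0, 1.53]
ft_force: [-0.2, 0.1, 0.6]
width: 0.0352
clock: 43.72
tool_pos: [0.7082, -0.0108, 0.3171]
ee_rot: [3.139, 0.0, 1.531]
ft_force: [-1.4, -1.5, 5.3]
width: 0.0104
```

View pics/s14.png

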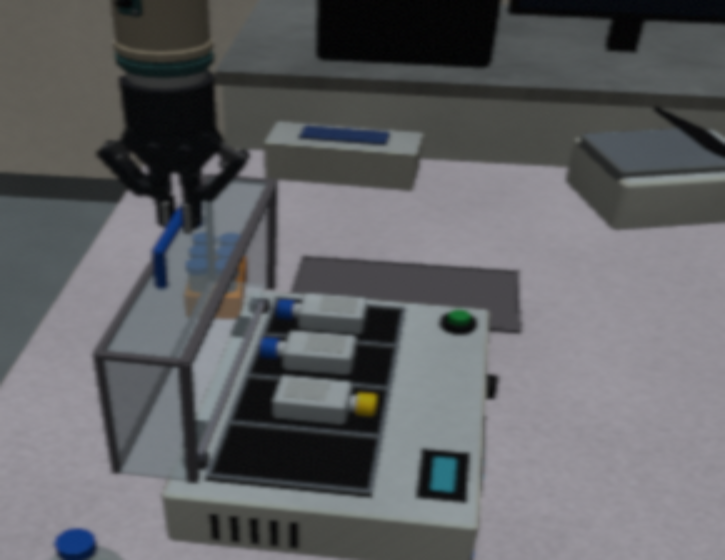

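```bash
python3 -m creep '[-0.9,0.03,0.1,0,0,0,255, -0.9,0.03,0.1,0,0,0,255, -0.9,0.04,0.1,0,0,0,255, -0.9,0.04,0.1,0,0,0,255, -0.9,0.04,0,0,0,0,255, -0.9,0.04,0,0,0,0,255, -1.1,0.04,-0.1,0,0,0,255, -1.3,0.05,-0.2,0,0,0,255, -1.3,0.05,-0.2,0,0,0,255, -1.3,0.05,-0.4,0,0,0,255, -1.3,0.05,-0.4,0,0,0,255, 0,0,0,0,0,0,255, 0,0,0,0,0,0,255]'
```

```text
clock: 44.85
tool_pos: [0.5905, -0.0062, 0.3073]
ee_rot: [3.141, 0.0, 1.532]
ft_force: [-2.2, 0.2, 6.7]
width: 0.0107
```

```bash
python3 -m creep '[-1.3,0.05,-0.5,0,0,0,255, -1.2,0.05,-0.6,0,0,0,255, -1.2,0.05,-0.6,0,0,0,255, -1.2,0.05,-0.8,0,0,0,255, -1,0.04,-0.8,0,0,0,255, -1.1,0.04,-0.8,0,0,0,255, -1,0.04,-1,0,0,0,255, 0,0,0,0,0,0,255, 0,0,0,0,0,0,255]'
```

```text
clock: 45.6
tool_pos: [0.5106, -0.003, 0.2551]
ee_rot: [-3.14, 0.0, 1.532]
ft_force: [-1.9, -0.4, 0.9]
width: 0.0106
```

```bash
python3 -m creep '[-0.9,0.03,-0.9,0,0,0,255, -0.9,0.03,-1.1,0,0,0,255, -0.8,0.03,-1.1,0,0,0,255, -0.7,0.03,-1.1,0,0,0,255, -0.7,0.03,-1.2,0,0,0,255, -0.5,0.02,-1.2,0,0,0,255, -0.5,0.02,-1.3,0,0,0,255, -0.3,0.02,-0.8,0,0,0,255, 0,0,0,0,0,0,255, 0,0,0,0,0,0,255]'
```

```text
clock: 46.43
tool_pos: [0.4583, -0.0009, 0.1683]
ee_rot: [-3.141, 0.0, 1.532]
ft_force: [-1.4, -0.2, -2.0]
width: 0.0105
```

```bash
python3 -m creep '[-0.2,0,-0.5,0,0,0,255, -0.1,0,-0.4,0,0,0,255, -0.1,0,-0.3,0,0,0,255, -0.1,0,-0.3,0,0,0,255, 0,0,-0.2,0,0,0,255, 0,0,-0.2,0,0,0,255, 0,0,0,0,0,0,255, 0,0,0,0,0,0,255]'
```

```text
clock: 47.1
tool_pos: [0.4529, -0.0007, 0.1493]
ee_rot: [3.141, -0.0, 1.532]
ft_force: [-0.4, -0.1, -2.1]
width: 0.0103
```

```bash
python3 -m creep '[0,0,-0.2,0,0,0,255, 0,0,-0.2,0,0,0,255, 0,0,0,0,0,0,255, 0,0,0,0,0,0,255]'; python3 - <<'E'
from h import *
im,D=env.read_camera("side");cv2.imwrite('pics/s15.png',cv2.resize(im[60:300,180:420,::-1],None,fx=2.5,fy=2.5))
E
```

```text
clock: 47.43
tool_pos: [0.4528, -0.0007, 0.1478]
ee_rot: [3.14, 0.002, 1.532]
ft_force: [-6.2, 0.2, 29.3]
width: 0.0111
```

View pics/s15.png

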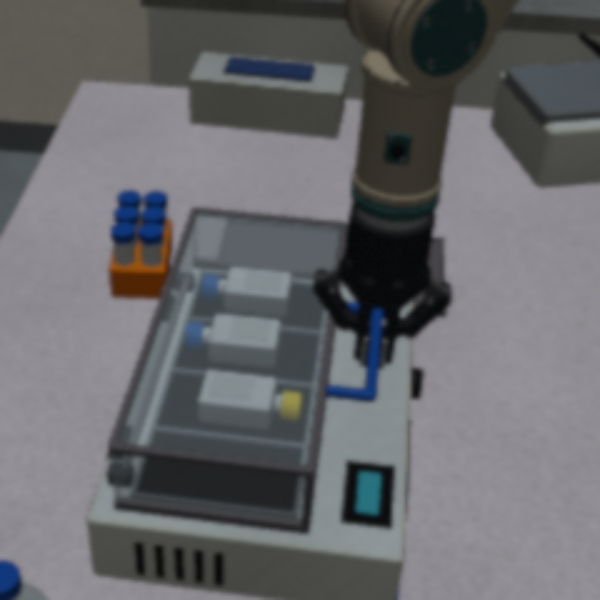

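```bash
python3 -m creep '[0,0,0.2,0,0,0,255, 0,0,0,0,0,0,200, 0,0,0,0,0,0,150, 0,0,0,0,0,0,120, 0,0,0,0,0,0,100, 0,0,0,0,0,0,100, 0,0,1,0,0,0,100, 0,0,2,0,0,0,100, 0,0,3,0,0,0,100, 0,0,3,0,0,0,100, 0,0,3,0,0,0,100]'; python3 -m creep '[-0.5,-3,0,0,0,0,255, -0.5,-3,0,0,0,0,255, -0.2,-3,0,0,0,0,255, 0,-3,0,0,0,0,255, 0,-2.6,0,0,0,0,255, 0,0,0,0,0,0,255, 0,0,0,0,0,0,255, 0,0,0,0,0,0,255]'; python3 - <<'E'
from h import *
np.set_printoptions(precision=4,suppress=True)
im,D=env.read_camera("side");W=cloud('side',D)
b=im.astype(int);g=(b[...,1]>b[...,0]+30)&(b[...,1]>b[...,2]+20)&(W[...,1]<0)
P=W[g];print(len(P),np.nanmean(P,0),np.nanmin(P,0),np.nanmax(P,0))
cv2.imwrite('pics/s16.png',cv2.resize(im[60:300,180:420,::-1],None,fx=2.5,fy=2.5))
E
```

```text
clock: 48.4
tool_pos: [0.4521, -0.0008, 0.2682]
ee_rot: [-3.14, -0.0, 1.532]
ft_force: [0.7, -0.9, -0.8]
width: 0.052
clock: 49.07
tool_pos: [0.4405, -0.1462, 0.2671]
ee_rot: [-3.141, -0.001, 1.532]
ft_force: [0.3, 0.2, 0.1]
width: 0.0002
48 [ 0.4376 -0.1433  0.1162] [ 0.4275 -0.1864  0.0945] [ 0.4499 -0.1325  0.1206]
```

View pics/s16.png

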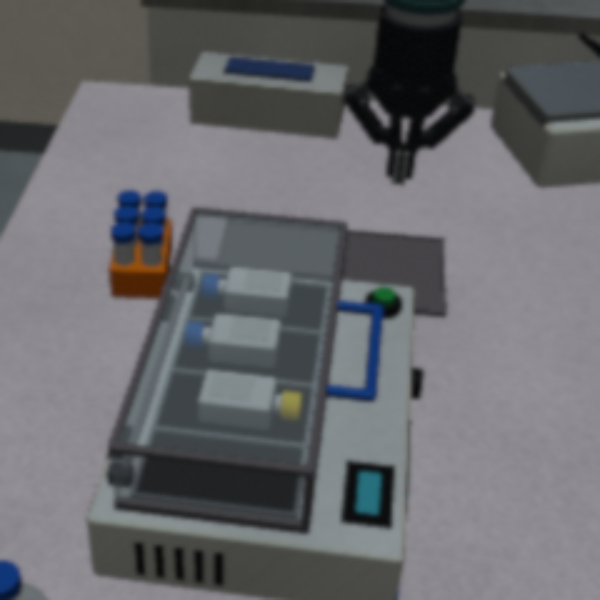

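```bash
python3 -m creep '[0,0,0,0,0,-0.12,255, 0,0,0,0,0,-0.12,255, 0,0,0,0,0,-0.12,255, 0,0,0,0,0,-0.12,255, 0,0,0,0,0,-0.12,255, 0,0,0,0,0,-0.12,255, 0,0,0,0,0,-0.12,255, 0,0,-1,0,0,-0.12,255, 0,0,-2,0,0,-0.12,255, 0,0,-2,0,0,-0.12,255, 0,0,-2,0,0,-0.12,255, 0,0,-2,0,0,-0.12,255, 0,0,-2,0,0,-0.12,255, 0,0,-1.8,0,0,0,255, 0,0,0,0,0,0,255, 0,0,0,0,0,0,255, 0,0,0,0,0,0,255]'; python3 - <<'E'
from h import *
im,D=env.read_camera("side");cv2.imwrite('pics/s17.png',cv2.resize(im[100:220,260:420,::-1],None,fx=4.5,fy=4.5))
E
```

```text
clock: 50.53
tool_pos: [0.4414, -0.1462, 0.1401]
ee_rot: [-3.141, -0.001, -0.026]
ft_force: [0.2, 0.2, 0.5]
width: 0.0
```

View pics/s17.png

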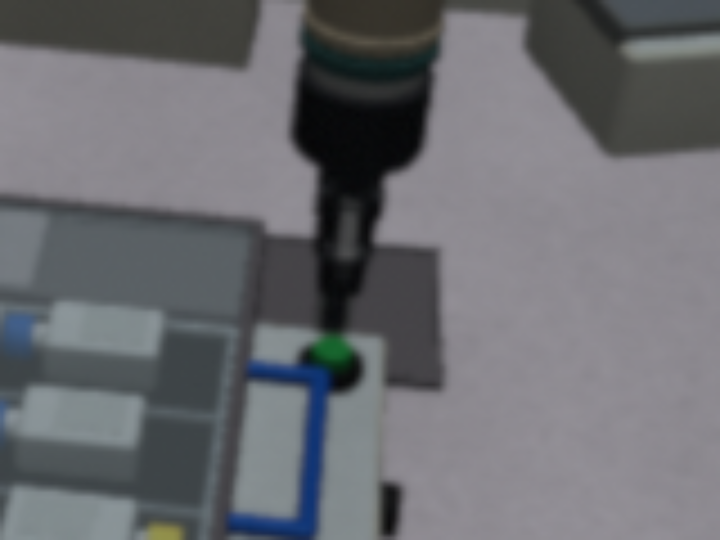

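Fingertip just above the green button (335,345). Press down stepwise.

```bash
python3 -m creep '[0,0,-0.5,0,0,0,255, 0,0,-0.4,0,0,0,255, 0,0,-0.4,0,0,0,255, 0,0,-0.4,0,0,0,255, 0,0,0,0,0,0,255, 0,0,0,0,0,0,255]'
```

```text
clock: 51.08
tool_pos: [0.4411, -0.1471, 0.1224]
ee_rot: [3.141, -0.001, -0.028]
ft_force: [-0.1, -0.4, 5.2]
width: -0.0001
```

```bash
python3 -m creep '[0,0,-0.2,0,0,0,255, 0,0,-0.1,0,0,0,255, 0,0,0,0,0,0,255, 0,0,0,0,0,0,255]'
```

```text
clock: 51.42
tool_pos: [0.4411, -0.1471, 0.1216]
ee_rot: [3.141, -0.002, -0.028]
ft_force: [-5.3, 1.4, 30.9]
width: -0.0004
```

Bottomed out at 31 N. Release and retreat.

```bash
python3 -m creep '[0,0,0.5,0,0,0,255, 0,0,1,0,0,0,255, 0,0,2,0,0,0,255, 0,0,3,0,0,0,255, 0,0,3,0,0,0,255, 0,0,4,0,0,0,255, -0.5,-3,1,0,0,0,255, -0.5,-3,1,0,0,0,255, -0.5,-3,0,0,0,0,255, -0.5,-3,0,0,0,0,255, -0.5,-3,0,0,0,0,255, -0.5,-3,0,0,0,0,255, -0.5,-3,0,0,0,0,255, 0,-3,0,0,0,0,255, 0,-2,0,0,0,0,255, 0,0,0,0,0,0,255, 0,0,0,0,0,0,255]'
python3 - <<'E'
from h import *
np.set_printoptions(precision=4,suppress=True)
im,D=env.read_camera("top");W=cloud("top",D)
x,y,z=W[...,0],W[...,1],W[...,2];b=im.astype(int)
for m in [(y>.25)&(y<.45)&(x<.66)&(x>.34)&(z>.02)&(z<.06)]:
  n,l,s,c=cv2.connectedComponentsWithStats(m.astype(np.uint8))
  for i in range(1,n):
    if s[i,4]>60: P=W[l==i]; print(s[i,4],cv2.minAreaRect(P[:,:2].astype(np.float32)), np.percentile(P[:,2],[50,90]))
reg=(np.abs(y)<.19)&(x>.5)&(x<.64); print('roof z',np.nanmedian(z[reg&(z>.16)]), np.nanmedian(z[reg&(z>.16)&(x<.53)]))
g=(b[...,1]>b[...,0]+30)&(b[...,1]>b[...,2]+30)&(y<0)&(y>-.25); print('button z',np.nanmedian(z[g]))
cv2.imwrite('pics/t7.png',cv2.resize(im[120:320,120:450,::-1],None,fx=2.4,fy=2.4,interpolation=cv2.INTER_CUBIC))
im,D=env.read_camera("side");save('side','s18',im)
E
```

```text
clock: 52.83
tool_pos: [0.4048, -0.4076, 0.2734]
ee_rot: [-3.141, 0.001, -0.031]
ft_force: [0.3, 0.8, -0.1]
width: 0.0
490 ((0.5874353647232056, 0.3462156057357788), (0.04941222816705704, 0.09525233507156372), 2.4761300086975098) [0.0331 0.0364]
498 ((0.4918364882469177, 0.3440471887588501), (0.048075467348098755, 0.09611231833696365), 2.32592511177063) [0.0333 0.0364]
510 ((0.386972576379776, 0.3277842700481415), (0.09672954678535461, 0.04477137699723244), 89.04761505126953) [0.0332 0.0365]
roof z 0.1761815585202804 0.17625018108652557
button z 0.11699102462340494
```

View pics/t7.png

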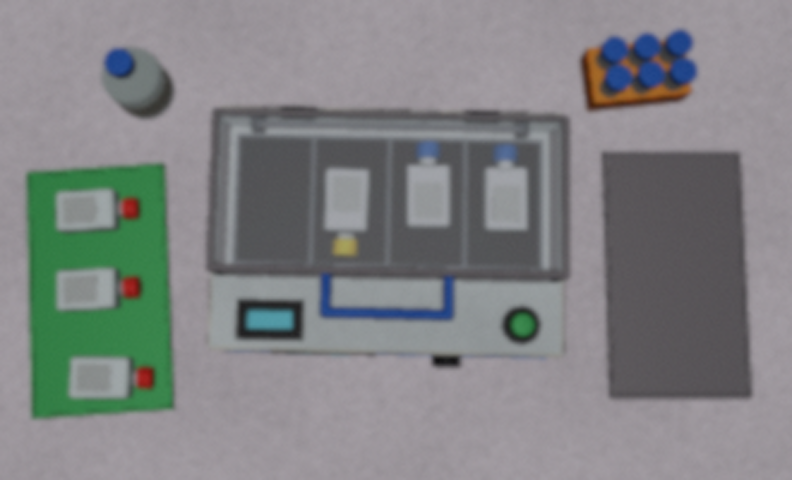

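View pics/s18.png

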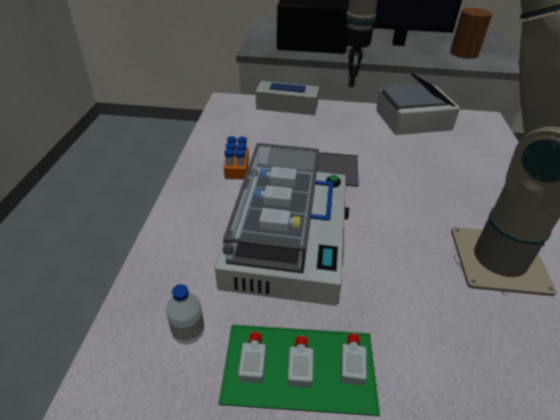

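Everything is where it should be: hood shut (roof at 0.176 m, as at the start), button out (0.117 m), three reds in the green tray, two blues and the yellow in their bays.

```bash
python3 -c "
from rig import env
print(env.job_done())"
```

```text
the job is handed in; nothing more can be done
None
```

The changeover is done and the job was handed in at about 53 s of the 210 s. It reports no verdict, so the results below come only from my own measurements.

- **Hood:** I lifted it by the handle onto its stop and later lowered it by the handle until it pressed back with about 29 N. The last top view put the roof at 0.176 m both at the front and overall, the same as before I started.
- **Red-capped flasks:** all three lie flat in the green tray. The third was found about 2 cm from where I released it, probably the announced knock. It is about 106 mm from the tray's centre along its length, against a limit of 125 mm, so I left it.
- **Blue-capped flasks:** both lie lengthwise in bays 2 and 3, caps toward the rear. They measured about 4 mm or less from their bay centres with the hood open. Afterwards I only checked them by eye through the closed hood.
- **Yellow-capped flask:** it was not touched and is still in bay 1. Bay 0 is empty.
- **Start button:** I pressed it after the hood was shut. The force went from 5 N to about 31 N at the bottom, and its top was back at 0.117 m after release.
- **Bottle and tube rack:** both look unmoved in the last pictures. I did not re-measure them.

No final check failed or disagreed.

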